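Match the sample hinge order on the counter balance with tongs

ROBOT

A 7-joint arm with a two-finger parallel gripper is mounted at the origin on the work surface. World frame = base frame: x ahead of the robot, y to its left, z up, the work surface at z = 0. Lengths are in m, angles in rad, forces in N, time in s.
With the tool pointing down it reaches from about 0.425 to 0.95 m from the base axis. Payload 16.7 kg.
Tool frame: the origin (TCP) lies between the finger pads, 19 mm behind the fingertips; this is the grasp point; z points along the fingers, y is the direction in which the jaws open and shut (so a half turn about z gives the same grasp; the last joint's range is limited). The gripper opens to 94 mm and grips with 3 to 60 N. Pads are 16 mm wide; open, the fingers measure 119 mm over their backs; the gripper's body (75 mm by 177 mm) begins 78 mm behind the grasp point.
Start: joints at [-0.149, 0.426, 0.074, 1.606, -0.034, 1.111, -0.067], TCP at [0.675, -0, 0.224] pointing down, gripper open.
Joint ranges: [-2.85, 2.85], [-0.5, 2.14], [-1.23, 1.37], [0.21, 2.46], [-1.02, 4.16], [0.16, 2.05], [-2.73, 2.73]. Speed limits (rad/s): [1.89, 1.89, 2.39, 2.39, 3.01, 3.01, 3.01].

INTERFACE

Orientations are given as a unit quaternion [w, x, y, z].
In Python, from rig import arm, snapshot, spotter gives the robot as it stands.
- The arm moves only by the tool servo_tool, never from a script. Its arguments are lists of equal length, an entry for each row: "translation": the shift along the tool's x, y, z in units of 150 mm (1.0 is 150 mm), a list of three; "rot": the turn, a rotation vector about the tool's x, y, z in units of 45 degrees (1.0 is 45 degrees), a list of three. In form: {"translation": [[dx, dy, dz], ...], "rot": [[rx, ry, rz], ...]}. A call has 1 to 5 rows; each row is the pose to reach, as a shift and turn from the pose commanded when the call began, along the tool's axes at that moment; what a row does not reach only later rows make up. A row lasts 1/8 s, in which the tool goes at most 62.5 mm and 10.7 degrees, less where a joint would pass 70% of its speed; a pose out of reach is approached as far as the arm can. A call with a number of a shift or a turn outside -1 to 1 is refused whole. A call with a gripper value outside its range is refused whole. "hand" is the closure in counts, from 0 (fully open) to 255 (shut), set as the call begins (left out, the last holds). The fingers move at their own pace and stop on an object; "newtons" is the grip in N (left out, the last holds). Time passes only in rows, so rows that repeat a pose let the fingers close. It gives the time, the measured TCP pose, the force and the opening at its end, in the units of the state.
- arm.state(): the state, without advancing time (a new reading comes with each control period).
- snapshot(name): name is "scene" or "side" or "wrist"; returns a dict with "pixels" (420x560x3 uint8, red, green, blue), "camera_matrix" (3x3 intrinsics, pixels), "k1" (the pictures are not rectified: a ray, as slopes to the right and down, at radius r is drawn at 1 + k1 r^2 times it, then the intrinsics apply), "extrinsics" (4x4, takes a point from world to camera coordinates). Camera axes: x right, y down, z forward; pixel columns grow to the right and rows downward; lengths in m; the calibration is good to about 2 mm. A picture is of the moment at which its call begins. There is no depth.
- arm.finish_job(): hands the job in, once; it reports no verdict.
Trained networks look in a picture, given as the dict that the camera call returned (one of the last four; its "shot" number tells which), for a name from the list of things; names that differ only in an ending like _2 or _b are one class to them, and where a whole thing is asked for, a point or a joint stands for the part that bears it (a point fixed in the world has none). Each returns a list of dicts, best first, with "conf" (0 to 1); they miss things now and then, are a little off and sometimes report something else, mostly with a low value. They report only what shows in the picture. A call takes as long as a camera call. They do not tell look-alikes from the thing itself.
- spotter.find_in(picture, query): "bbox" ([centre column, centre row, width, height] in pixels, round what is visible of it).
The state is a dict: "time": time; "qpos": joint angles; "joint_velocities": joint speeds; "effort": joint torques, N m; "tool_pos": TCP position; "tcp_rot": TCP orientation; "wrist_force": force on the tool from outside, world axes, zero at the start; "ft_torque": the same for the moment, N m; "gripper_width": finger opening in m.
Only numpy, scipy, OpenCV 4.12 (cv2) and the standard library are available. Lean on these libraries where they do the work, as an engineer would, in place of code of your own. Each camera call takes 0.05 s, during which the arm holds its last target. There are 200 camera calls.

TASK

Make up a second hinge order that weighs the same as the sample in pan A: switch the chute feeder's isolator off first, then use the sprung tongs, never the gripper itself, to lay greased hinges from the bench into pan B until the two pans sit level. Then stand the tongs back upright in their caddy and only after that switch the isolator on again; leave the sample and everything else where they are.

Things in the scene. Friction and masses are not known exactly. Their poses are not given: they have to be found in the camera images.
- hinge1: folded brass butt hinge, 75 long (own x) by 32 wide (own y, knuckle barrel along the +y side) by 10 thick, 0.15 kg, greased; origin at the centre of its underside. Loose stock, lying flat on the bench near the chute mouth at the start; all hinges weigh the same.
- hinge2: folded brass butt hinge, 75 long (own x) by 32 wide (own y, knuckle barrel along the +y side) by 10 thick, 0.15 kg, greased; origin at the centre of its underside. Loose stock, lying flat on the bench near the chute mouth at the start; all hinges weigh the same.
- hinge3: folded brass butt hinge, 75 long (own x) by 32 wide (own y, knuckle barrel along the +y side) by 10 thick, 0.15 kg, greased; origin at the centre of its underside. Loose stock, lying flat on the bench near the chute mouth at the start; all hinges weigh the same.
- hinge4: folded brass butt hinge, 75 long (own x) by 32 wide (own y, knuckle barrel along the +y side) by 10 thick, 0.15 kg, greased; origin at the centre of its underside. Loose stock, lying flat on the bench near the chute mouth at the start; all hinges weigh the same.
- hinge5: folded brass butt hinge, 75 long (own x) by 32 wide (own y, knuckle barrel along the +y side) by 10 thick, 0.15 kg, greased; origin at the centre of its underside. Loose stock, lying flat on the bench near the chute mouth at the start; all hinges weigh the same.
- hinge6: folded brass butt hinge, 75 long (own x) by 32 wide (own y, knuckle barrel along the +y side) by 10 thick, 0.15 kg, greased; origin at the centre of its underside. Loose stock, lying flat on the bench near the chute mouth at the start; all hinges weigh the same.
- sample1: folded brass butt hinge, 75 long (own x) by 32 wide (own y, knuckle barrel along the +y side) by 10 thick, 0.15 kg, greased; origin at the centre of its underside. Sample order, lying in pan A; may be absent.
- sample2: folded brass butt hinge, 75 long (own x) by 32 wide (own y, knuckle barrel along the +y side) by 10 thick, 0.15 kg, greased; origin at the centre of its underside. Sample order, lying in pan A; may be absent.
- sample3: folded brass butt hinge, 75 long (own x) by 32 wide (own y, knuckle barrel along the +y side) by 10 thick, 0.15 kg, greased; origin at the centre of its underside. Sample order, lying in pan A; may be absent.
- sample4: folded brass butt hinge, 75 long (own x) by 32 wide (own y, knuckle barrel along the +y side) by 10 thick, 0.15 kg, greased; origin at the centre of its underside. Sample order, lying in pan A; may be absent.
- sample5: folded brass butt hinge, 75 long (own x) by 32 wide (own y, knuckle barrel along the +y side) by 10 thick, 0.15 kg, greased; origin at the centre of its underside. Sample order, lying in pan A; may be absent.
- balance: two-pan counter balance, fixed: grey base 240 (x) by 300 (y) by 46 high, origin at the centre of its underside; pan A centred at own y +85, pan B at own y -85. A needle between the pans stands upright when they are level.
- pan_b (a joint): height of pan B from level, m, +0.015 (up stop) to -0.015 (down stop); 0 is level. Pans move only straight up and down, pan A down as B goes up; one hinge too many on a side sends that side to its down stop. Takes about 1 s to settle.
- pan_a_floor (a point): centre of the inner floor of pan A (the sample pan), a steel tray 230 (along the base's x) by 110 (y) inside with a 3 wall, rim 14 above the floor; 85 above the bench when level.
- pan_b_floor (a point): centre of the inner floor of pan B, the same kind of tray, empty at the start.
- tongs: sprung steel tongs 122 tall, 0.13 kg, standing upright on their tips in the caddy: spring hinge at the top, two arms hanging down on own +y and -y. Origin midway between the lower ends of the tips, own z up. Rubber tip pads 20 wide (x), 18 tall, 6 thick, 62 apart when relaxed. With the TCP 78 above the tips the gripper's body clears the top.
- tongs_jaw (a joint): closing angle, rad: 0 relaxed, 0.24 arms parallel, tips 32 apart (a hinge across its width), 0.42 stop. Black grip pads (24 wide in x, 40 tall, centred 78 above the tips) measure 60 over their outsides relaxed, 50 at 0.24; each 1 squeezed there closes the tips about 3. Spring pushes each pad out 10 N relaxed, 20 N at 0.24: 60 N grips a hinge firmly. Tips sink 3 while closing.
- caddy: open sheet-metal caddy for the tongs, fixed, inside 40 (own x) by 92 (own y), walls 5 thick and 48 high, inner floor 5 above the bench, on a flat 90 by 140 foot plate; origin at the centre of its underside. The tongs stand in it with their arms spread along own y.
- isolator: isolator switch of the chute feeder, fixed: grey box 100 (own x) by 76 (own y) by 56 high, origin at the centre of its underside; its lever pivots about own y at 62 above the bench. The lever is 16 wide and ends in a black block (22 by 34 wide by 22) centred 78 from the pivot.
- isolator_lever (a joint): lever angle, rad: 0 = OFF, leaning 0.7 rad from upright towards the box's own -x (robot side); 1.4 = ON, leaning 0.7 rad towards own +x. Over-centre: it drops by itself to the nearer end once past upright (0.7), and a light push (under 3 N) moves it.
- ubolt1: zinc U-bolt, 8 mm bar, 80 by 48, bystander lying among the hinges
- ubolt2: zinc U-bolt as the other, bystander
- bracket: cast-iron shelf bracket, 130 by 100 by 30, bystander, origin at its corner
- scoop: orange plastic scoop 185 long, 45 high, bystander
Not all that is in view belongs to the job. What is shaped like the sample4 but green or red is not meant.

How it is judged:
On the way, in this order (a step that is already met when the one before it is completed fails the run):
1. the isolator is off (value of joint isolator_lever below 0.2 rad), for 0.2 s.
2. the pans sit level with the sample in pan A and the tongs clear of the hinges (value of joint pan_b between -0.005 and 0.005 m and x of sample1 in the frame of pan_a_floor between -0.12 and 0.12 m and y of sample1 in the frame of pan_a_floor between -0.06 and 0.06 m and z of sample1 in the frame of pan_a_floor between -0.01 and 0.04 m and x of sample2 in the frame of pan_a_floor between -0.12 and 0.12 m and y of sample2 in the frame of pan_a_floor between -0.06 and 0.06 m and z of sample2 in the frame of pan_a_floor between -0.01 and 0.04 m and x of sample3 in the frame of pan_a_floor between -0.12 and 0.12 m and y of sample3 in the frame of pan_a_floor between -0.06 and 0.06 m and z of sample3 in the frame of pan_a_floor between -0.01 and 0.04 m and x of sample4 in the frame of pan_a_floor between -0.12 and 0.12 m and y of sample4 in the frame of pan_a_floor between -0.06 and 0.06 m and z of sample4 in the frame of pan_a_floor between -0.01 and 0.04 m and x of sample5 in the frame of pan_a_floor between -0.12 and 0.12 m and y of sample5 in the frame of pan_a_floor between -0.06 and 0.06 m and z of sample5 in the frame of pan_a_floor between -0.01 and 0.04 m and contact force between tongs and hinge1 below 0.3 N and contact force between tongs and hinge2 below 0.3 N and contact force between tongs and hinge3 below 0.3 N and contact force between tongs and hinge4 below 0.3 N and contact force between tongs and hinge5 below 0.3 N and contact force between tongs and hinge6 below 0.3 N), for 0.5 s.
3. the tongs stand in their caddy, released (x of tongs in the frame of caddy between -0.02 and 0.02 m and y of tongs in the frame of caddy between -0.025 and 0.025 m and z of tongs in the frame of caddy below 0.02 m and angle between tongs's own z axis and vertical below 0.35 rad and contact force between the fingers and tongs below 0.3 N), for 0.3 s.
4. the isolator is on again (value of joint isolator_lever above 1.2 rad), for 0.2 s.
At the end, for the whole second after the job is handed in: pan B within 5 mm of level and still, every sample hinge in pan A, the tongs upright (within 20 degrees) in the caddy, the isolator on, and the U-bolts, bracket and scoop within 60 mm of where they were (value of joint pan_b between -0.005 and 0.005 m and velocity of joint pan_b between -0.01 and 0.01 m/s and x of sample1 in the frame of pan_a_floor between -0.12 and 0.12 m and y of sample1 in the frame of pan_a_floor between -0.06 and 0.06 m and z of sample1 in the frame of pan_a_floor between -0.01 and 0.04 m and x of sample2 in the frame of pan_a_floor between -0.12 and 0.12 m and y of sample2 in the frame of pan_a_floor between -0.06 and 0.06 m and z of sample2 in the frame of pan_a_floor between -0.01 and 0.04 m and x of sample3 in the frame of pan_a_floor between -0.12 and 0.12 m and y of sample3 in the frame of pan_a_floor between -0.06 and 0.06 m and z of sample3 in the frame of pan_a_floor between -0.01 and 0.04 m and x of sample4 in the frame of pan_a_floor between -0.12 and 0.12 m and y of sample4 in the frame of pan_a_floor between -0.06 and 0.06 m and z of sample4 in the frame of pan_a_floor between -0.01 and 0.04 m and x of sample5 in the frame of pan_a_floor between -0.12 and 0.12 m and y of sample5 in the frame of pan_a_floor between -0.06 and 0.06 m and z of sample5 in the frame of pan_a_floor between -0.01 and 0.04 m and x of tongs in the frame of caddy between -0.02 and 0.02 m and y of tongs in the frame of caddy between -0.025 and 0.025 m and z of tongs in the frame of caddy below 0.02 m and angle between tongs's own z axis and vertical below 0.35 rad and value of joint isolator_lever above 1.2 rad and distance of each of ubolt1, ubolt2, bracket, scoop from where it was at the start of the episode below 0.06 m); the robot touches nothing.
It fails at once if the gripper or arm touches a hinge (contact force between any of the fingers, the arm and hinge1 above 0.5 N or contact force between any of the fingers, the arm and hinge2 above 0.5 N or contact force between any of the fingers, the arm and hinge3 above 0.5 N or contact force between any of the fingers, the arm and hinge4 above 0.5 N or contact force between any of the fingers, the arm and hinge5 above 0.5 N or contact force between any of the fingers, the arm and hinge6 above 0.5 N or contact force between any of the fingers, the arm and sample1 above 0.5 N or contact force between any of the fingers, the arm and sample2 above 0.5 N or contact force between any of the fingers, the arm and sample3 above 0.5 N or contact force between any of the fingers, the arm and sample4 above 0.5 N or contact force between any of the fingers, the arm and sample5 above 0.5 N).
It fails at once if the tongs touch a loose hinge while the isolator is on (value of joint isolator_lever above 0.7 rad and (contact force between tongs and hinge1 above 0.5 N or contact force between tongs and hinge2 above 0.5 N or contact force between tongs and hinge3 above 0.5 N or contact force between tongs and hinge4 above 0.5 N or contact force between tongs and hinge5 above 0.5 N or contact force between tongs and hinge6 above 0.5 N)).
Of sample1, sample2, sample3, sample4, sample5 only 3 to 5 are there at a start; the rules pass over those that are not, and their reading is None.
At some moment in a run one of hinge1, hinge2, hinge3, hinge4, hinge5, hinge6 may be knocked a few centimetres aside while the robot is not near it.
It also fails if it takes over 210 s, if anything falls off the work surface, if the arm or the gripper's body presses on something with over 40 N, if the wrist force passes 120 N, or if a joint passes its speed limit or range.

## Working session

There is one attempt and no reset: what is moved stays moved. The work goes in short steps, Python scripts to look and compute and a tool call to move; the robot and the scene stay as the last step left them, time stands still between calls to the robot, and variables do not carry over. Pictures are saved under pics/ and viewed, about 12 in all and at most 16, crops included, and the job is handed in when it is done.

Besides the shell and the picture viewer there is one more tool, called after "Call:" as name(argument=value, ...) on one line, values as JSON. servo_tool: Moves the arm, as the interface text tells. Its arguments: {"type":"object","properties":{"translation":{"type":"array"},"rot":{"type":"array"},"hand":{"type":"number"},"newtons":{"type":"number"}},"required":["translation","rot"]}

```bash
ls; mkdir -p pics; cat > h.py <<'E'
import numpy as np, cv2
from rig import arm, snapshot, spotter
def save(p,name): cv2.imwrite('pics/'+name+'.png', p['pixels'][:,:,::-1])
def ray(p,uv):
    K=np.array(p['camera_matrix']);k=p['k1']
    d=np.array([(uv[0]-K[0,2])/K[0,0],(uv[1]-K[1,2])/K[1,1]])
    u=d.copy()
    for _ in range(20): u=d/(1+k*(u@u))
    E=np.array(p['extrinsics']);R=E[:3,:3];t=E[:3,3]
    return -R.T@t, R.T@np.array([u[0],u[1],1])
def at_z(p,uv,z=0.):
    c,d=ray(p,uv); return c+d*(z-c[2])/d[2]
def proj(p,X):
    K=np.array(p['camera_matrix']);E=np.array(p['extrinsics'])
    q=E[:3,:3]@np.array(X)+E[:3,3]; u=q[:2]/q[2]; u=u*(1+p['k1']*(u@u))
    return np.array([K[0,0]*u[0]+K[0,2],K[1,1]*u[1]+K[1,2]])
E
python3 - <<'E'
from h import *
np.set_printoptions(precision=3,suppress=True)
print(arm.state())
for n in ['scene','side','wrist']:
    p=snapshot(n); save(p,n+'0')
    c,d=ray(p,(280,210)); print(n,c,d,p['k1'],p['camera_matrix'][0][0])
    for q in ['hinge1','tongs','caddy','isolator','balance','ubolt1','bracket','scoop','pan_b_floor','isolator_lever']:
        try: print(q,[(np.round(b['bbox'],0).tolist(),round(b['conf'],2),np.round(at_z(p,b['bbox'][:2],.0)[:2],3).tolist()) for b in spotter.find_in(p,q)][:12])
        except Exception as e: print(q,e)
E
```

```text
pics
{'time': 0.0, 'qpos': array([-0.15 ,  0.427,  0.074,  1.607, -0.034,  1.111, -0.067]), 'joint_velocities': array([ 0.002,  0.003,  0.   ,  0.002, -0.001,  0.   ,  0.001]), 'effort': array([ -0.004, -93.584,   3.665, -45.42 ,  -0.049,   0.02 ,  -0.   ]), 'tool_pos': array([ 0.675, -0.   ,  0.224]), 'tcp_rot': array([-0.   ,  0.707,  0.707, -0.001]), 'wrist_force': array([1.07 , 0.354, 0.455]), 'ft_torque': array([ 0.011,  0.01 , -0.002]), 'gripper_width': 0.09411772661292772}
scene [ 1.148 -0.452  1.133] [-0.433  0.406 -0.805] -0.027470394963427774 503.2769465283216
hinge1 [([174.0, 245.0, 32.0, 17.0], 0.85, [0.429, -0.164]), ([254.0, 268.0, 16.0, 28.0], 0.79, [0.627, -0.055]), ([235.0, 202.0, 23.0, 8.0], 0.75, [0.432, 0.046]), ([219.0, 300.0, 30.0, 28.0], 0.65, [0.636, -0.178]), ([192.0, 272.0, 28.0, 19.0], 0.64, [0.529, -0.182]), ([205.0, 221.0, 30.0, 17.0], 0.6, [0.425, -0.057])]
tongs [([170.0, 318.0, 32.0, 40.0], 0.71, [0.593, -0.296])]
caddy [([176.0, 331.0, 65.0, 59.0], 0.71, [0.63, -0.306])]
isolator [([105.0, 304.0, 57.0, 49.0], 0.87, [0.453, -0.391]), ([254.0, 269.0, 14
[... 2334 characters left out ...]
.0, 7.0], 0.5, [0.548, -0.168])]
tongs []
caddy [([250.0, 369.0, 67.0, 42.0], 0.89, [0.619, -0.28])]
isolator [([250.0, 234.0, 57.0, 58.0], 0.63, [0.627, -0.065]), ([90.0, 155.0, 64.0, 58.0], 0.22, [0.427, 0.039])]
balance [([157.0, 41.0, 293.0, 80.0], 0.96, [0.526, 0.169]), ([249.0, 367.0, 64.0, 39.0], 0.45, [0.618, -0.276])]
ubolt1 [([173.0, 231.0, 52.0, 45.0], 0.86, [0.525, -0.061]), ([173.0, 158.0, 67.0, 62.0], 0.59, [0.534, 0.035])]
bracket [([359.0, 187.0, 116.0, 82.0], 0.72, [0.766, -0.003]), ([197.0, 304.0, 23.0, 10.0], 0.17, [0.549, -0.17])]
scoop []
pan_b_floor [([160.0, 32.0, 297.0, 64.0], 0.57, [0.529, 0.179]), ([252.0, 235.0, 58.0, 55.0], 0.16, [0.63, -0.067])]
isolator_lever []
```

```bash
python3 - <<'E'
import cv2
a=cv2.imread('pics/scene0.png')[90:370,50:430]; cv2.imwrite('pics/sc_crop.png',cv2.resize(a,None,fx=2.1,fy=2.1,interpolation=cv2.INTER_CUBIC))
E
```

```text
(no output)
```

View pics/sc_crop.png

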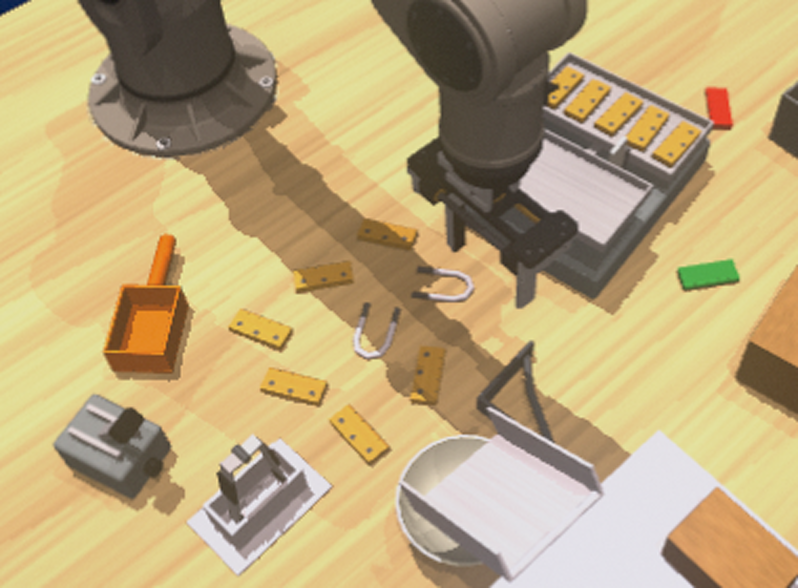

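View pics/side0.png

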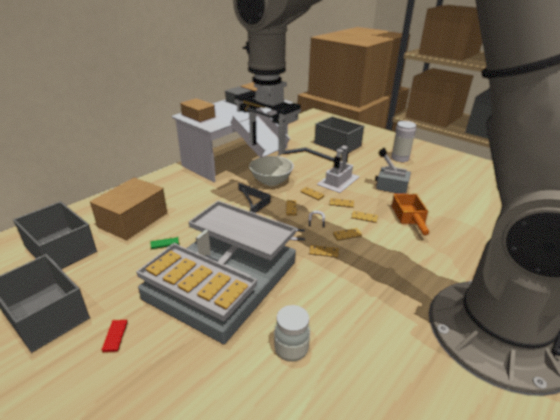

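View pics/wrist0.png

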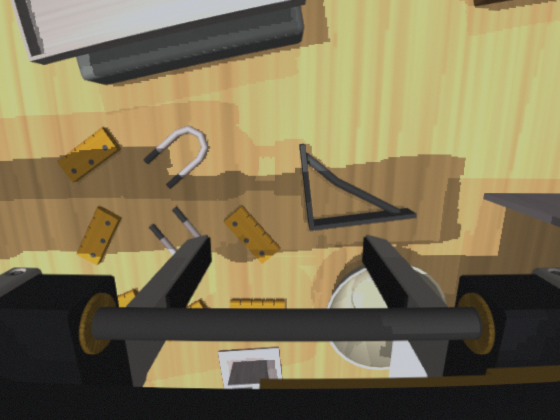

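The scene crop shows the following (crop pixels):
- Five brass samples in pan A, around (565–675, 85–140). Five hinges are therefore needed.
- Six brass loose hinges at (388,233), (323,275), (260,328), (294,386), (360,433) and (428,375).
- Red (718,107) and green (708,274) look-alikes beside the balance. These are not meant.
- Isolator at (112,445), caddy with tongs at (258,495).

The side and wrist views agree.

```bash
cat >> h.py <<'E'
def tri(obs):
    A=np.zeros((3,3));b=np.zeros(3)
    for p,uv in obs:
        c,d=ray(p,uv);d=d/np.linalg.norm(d);M=np.eye(3)-np.outer(d,d);A+=M;b+=M@c
    return np.linalg.solve(A,b)
def hinges(p,z=.01,lo=(12,120,60),hi=(24,255,255),minA=60):
    hsv=cv2.cvtColor(p['pixels'],cv2.COLOR_RGB2HSV)
    m=cv2.inRange(hsv,lo,hi); out=[]
    m=cv2.morphologyEx(m,cv2.MORPH_CLOSE,np.ones((3,3)))
    for c in cv2.findContours(m,cv2.RETR_EXTERNAL,cv2.CHAIN_APPROX_NONE)[0]:
        if cv2.contourArea(c)<minA: continue
        w=np.array([at_z(p,q[0]+0.,z)[:2] for q in c])
        (cx,cy),(a,b),t=cv2.minAreaRect((w*1000).astype(np.float32))
        if a<b: a,b,t=b,a,t+90
        t=(t+90)%180-90
        if 45<a<110 and 20<b<60: out.append((round(cx/1000,4),round(cy/1000,4),round(t,1),round(a),round(b),np.round(c[:,0].mean(0)).tolist()))
    return out,m
def quad(pts):
    (c,s,t)=cv2.minAreaRect((np.array(pts)[:,:2]*1000).astype(np.float32)); return np.round(c,1),np.round(s,1),round(t,1)
E
python3 - <<'E'
from h import *
np.set_printoptions(precision=3,suppress=True)
s=snapshot('scene');d=snapshot('side');w=snapshot('wrist')
for n,p in (('scene',s),('wrist',w)):
    hsv=cv2.cvtColor(p['pixels'],cv2.COLOR_RGB2HSV)
    for uv in ([(174,245),(254,266),(219,298),(100,118),(150,160)] if n=='scene' else [(95,160),(100,240),(255,240),(400,100)]): print(uv,hsv[uv[1],uv[0]],end=' ')
    r,m=hinges(p); print(n,*r,sep='\n'); cv2.imwrite(f'pics/m_{n}.png',m)
f=lambda x,y:(50+x/2.1,90+y/2.1)
cad=[at_z(s,f(*q),.003) for q in [(187,522),(278,440),(330,487),(240,573)]]
print('caddy',quad(cad)); print(np.array(cad))
print('knob',tri([(s,f(125,425)),(d,(384,153))]))
g=s['pixels'][255:380,70:230,::-1]; g2=d['pixels'][120:215,320:430,::-1]
cv2.imwrite('pics/z1.png',np.hstack([cv2.resize(g,(480,375),interpolation=cv2.INTER_CUBIC),cv2.resize(g2,(318,275),interpolation=cv2.INTER_CUBIC)[:275,:].copy() if 0 else cv2.copyMakeBorder(cv2.resize(g2,(318,275),interpolation=cv2.INTER_CUBIC),0,100,0,0,cv2.BORDER_CONSTANT)]))
E
```

```text
(174, 245) [ 22 171 229] (254, 266) [ 18 168 162] (219, 298) [ 20 155 217] (100, 118) [ 17  55 172] (150, 160) [17 72 88] scene
(0.6359, -0.1728, 0.9, 81, 35, [221.0, 296.0])
(0.5326, -0.19, 31.7, 80, 36, [190.0, 274.0])
(0.4385, -0.1717, 27.4, 81, 40, [173.0, 247.0])
(0.5924, 0.4486, -83.5, 86, 32, [372.0, 158.0])
(0.5418, 0.4401, -74.2, 88, 35, [358.0, 150.0])
(0.4952, 0.4318, -82.3, 86, 34, [344.0, 144.0])
(0.4452, 0.4188, -78.8, 86, 34, [329.0, 138.0])
(0.3983, 0.4091, -80.0, 85, 33, [317.0, 131.0])
(0.7409, 1.2493, -16.2, 102, 58, [549.0, 66.0])
(95, 160) [ 19 188 115] (100, 240) [ 17 127 104] (255, 240) [ 20 192 142] (400, 100) [ 24 102 197] wrist
(0.9517, -0.1972, -68.4, 109, 35, [481.0, 320.0])
(0.3997, -0.1981, 69.3, 109, 40, [93.0, 321.0])
(0.7302, -0.1193, 66.6, 101, 31, [329.0, 274.0])
(0.9366, -0.0571, 85.8, 76, 46, [485.0, 232.0])
(0.4354, -0.0563, 66.9, 105, 56, [104.0, 224.0])
(0.5165, 0.0718, 87.3, 47, 25, [153.0, 125.0])
(0.4904, 0.0727, 86.5, 46, 24, [130.0, 123.0])
(0.6033, 0.0601, -88.2, 82, 33, [224.0, 131.0])
caddy (array([ 625.1, -308.5]), array([ 88.6, 136.1]), 5.0)
[[ 0.587 -0.38   0.003]
 [ 0.575 -0.245  0.003]
 [ 0.663 -0.237  0.003]
 [ 0.675 -0.37   0.003]]
knob [ 0.506 -0.376  0.119]
```

View pics/z1.png

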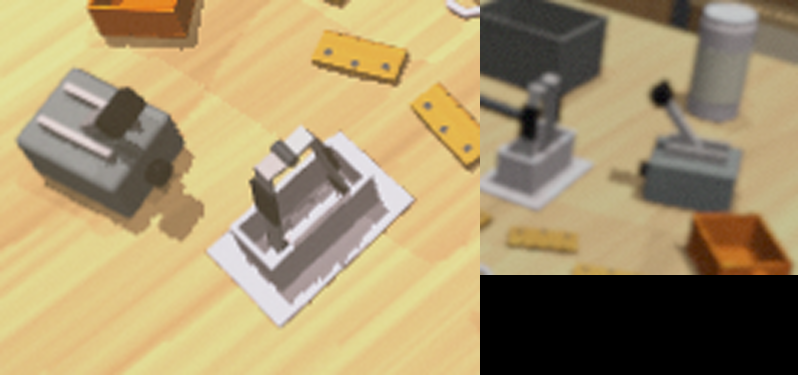

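The zoom shows the isolator lever leaning towards own +x (ON), with its knob near (0.506, −0.376, 0.119). Its slots indicate a box yaw of about 28°. The tongs stand upright in the caddy at about (0.625, −0.3085), yaw about 5°. I'll go to the isolator now.

Call:
servo_tool(translation=[[-0.4,-0.2,0],[-0.8,-0.4,0],[-1,-0.6,0],[-1,-0.827,0]], rot=[[0,0,0],[0,0,0],[0,0,0],[0,0,0]], hand=255, newtons=20)

```text
time: 2.3
tool_pos: [0.5493, -0.1535, 0.2243]
tcp_rot: [0.0, 0.709, 0.705, -0.0]
wrist_force: [0.2, 0.9, 0.8]
gripper_width: 0.0574
```

Call:
servo_tool(translation=[[-0.4,0,0],[-0.8,0,0],[-1,0,0],[-1,0,0]], rot=[[0,0,0],[0,0,0],[0,0,0],[0,0,0]])

```text
time: 2.8
tool_pos: [0.5501, -0.3027, 0.2241]
tcp_rot: [0.0, 0.708, 0.706, -0.0]
wrist_force: [0.5, -0.0, -0.1]
gripper_width: 0.0176
```

Call:
servo_tool(translation=[[-0.347,0,0],[-0.347,0,0],[-0.347,0,0.35],[-0.347,0,0.65],[-0.347,0,0.65]], rot=[[0,0,0],[0,0,0],[0,0,0],[0,0,0],[0,0,0]])

```text
time: 3.42
tool_pos: [0.5497, -0.3496, 0.124]
tcp_rot: [-0.003, 0.707, 0.708, -0.001]
wrist_force: [-0.1, 0.3, 0.9]
gripper_width: 0.0004
```

Call:
servo_tool(translation=[[-0.07,-0.15,0],[-0.17,-0.33,0],[-0.27,-0.5,0],[-0.347,-0.653,0],[-0.347,-0.653,0]], rot=[[0,0,0],[0,0,0],[0,0,0],[0,0,0],[0,0,0]])

```text
time: 4.05
tool_pos: [0.4511, -0.4061, 0.1293]
tcp_rot: [0.001, 0.708, 0.706, -0.0]
wrist_force: [0.5, 0.5, -0.0]
gripper_width: 0.0005
```

Call:
servo_tool(translation=[[0.1,0.2,0],[0.15,0.3,-0.4],[0.15,0.3,-0.8],[0.15,0.3,-0.8]], rot=[[0,0,0],[0,0,0],[0,0,0],[0,0,0]], hand=0)

```text
time: 4.55
tool_pos: [0.5004, -0.3826, 0.2534]
tcp_rot: [0.004, 0.707, 0.707, 0.001]
wrist_force: [0.1, -0.3, -0.5]
gripper_width: 0.0366
```

```bash
python3 - <<'E'
from h import *
s=snapshot('scene');d=snapshot('side');w=snapshot('wrist');save(s,'s1');save(d,'d1');save(w,'w1')
g=s['pixels'][90:370,60:400,::-1]
cv2.imwrite('pics/z2.png',cv2.resize(g,None,fx=2.1,fy=2.1,interpolation=cv2.INTER_CUBIC))
for p in (s,d): print([(np.round(b['bbox']).tolist(),b['conf']) for b in spotter.find_in(p,'isolator_lever')])
E
```

```text
[([82.0, 282.0, 34.0, 30.0], 0.54), ([374.0, 158.0, 21.0, 21.0], 0.5)]
[([408.0, 160.0, 27.0, 20.0], 0.53), ([198.0, 281.0, 126.0, 78.0], 0.43)]
```

View pics/z2.png

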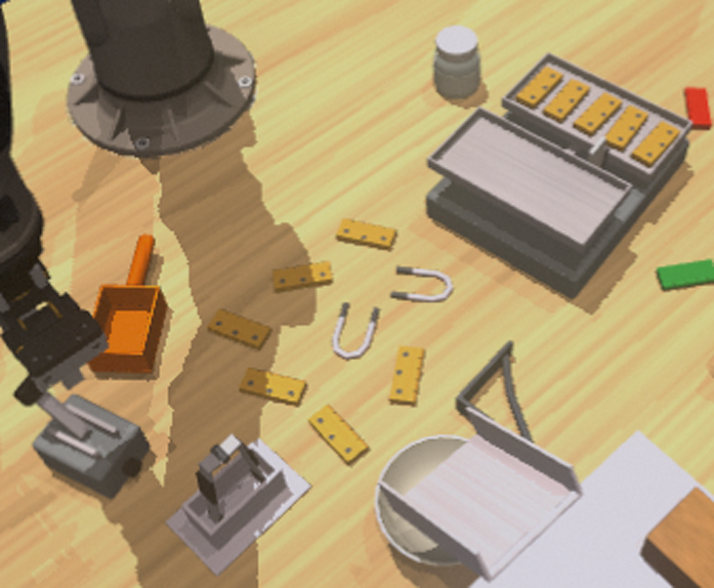

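View pics/w1.png

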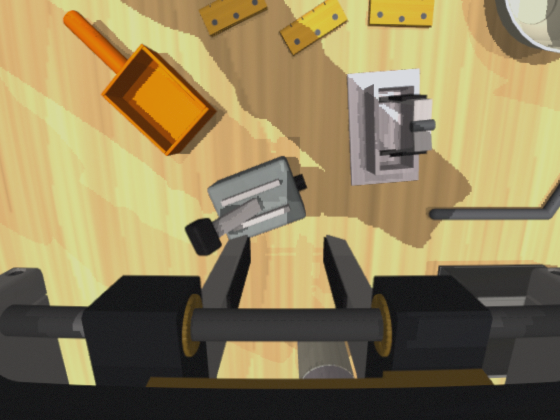

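The lever is OFF: its knob is at (30,390) in the scene crop and at (203,236), on the robot side, in the wrist view. Next I'll measure the caddy, tongs, pans and hinges.

```bash
python3 - <<'E'
from h import *
np.set_printoptions(precision=4,suppress=True)
s=snapshot('scene');w=snapshot('wrist');d=snapshot('side')
print('caddy w',quad([at_z(w,q,.003) for q in [(350,73),(418,69),(420,181),(353,185)]]))
f=lambda x,y:(60+x/2.1,90+y/2.1)
# tongs top
print('top at .12',at_z(w,(424,125),.122),at_z(s,f(232,444),.125), 'tri',tri([(w,(424,125)),(s,f(232,444))]))
for nm,c,z in (('B',[(480,110),(630,185),(580,240),(430,162)],.114),('A',[(548,55),(690,125),(655,172+8),(503,100)],.084)):
    P=np.array([at_z(s,f(*q),z) for q in c]); print(nm,quad(P),'\n',P[:,:2])
for lo in [(10,110,50),(10,125,50),(10,140,50)]:
    r,m=hinges(s,lo=lo,hi=(26,255,255)); print(lo,*r,sep='\n')
print(*hinges(w,lo=(10,125,50),hi=(26,255,255))[0],sep='\n')
hsv=cv2.cvtColor(s['pixels'],cv2.COLOR_RGB2HSV)
for q in [(323,275),(302,278),(225,328),(225,305),(260,300),(407,375)]:
    u=np.round(f(*q)).astype(int); print(q,hsv[u[1],u[0]])
E
```

```text
caddy w (array([ 625. , -311.7]), array([ 89.6, 140.7]), 4.3)
top at .12 [ 0.6213 -0.308   0.122 ] [ 0.6229 -0.2893  0.125 ] tri [ 0.6218 -0.2987  0.1249]
B (array([568.3, 208.7]), array([228.8, 112.6]), 11.8) 
 [[0.4454 0.2405]
 [0.6688 0.2872]
 [0.6847 0.1779]
 [0.4678 0.1302]]
A (array([542.1, 373.3]), array([242.3, 113.1]), 10.2) 
 [[0.4129 0.4076]
 [0.6402 0.4484]
 [0.6713 0.339 ]
 [0.4327 0.2973]]
(10, 110, 50)
(1.1332, -0.0431, -89.9, 68, 33, [416.0, 411.0])
(0.5517, -0.0169, -89.9, 68, 22, [247.0, 239.0])
(0.4311, 0.0436, 29.7, 83, 48, [234.0, 201.0])
(0.5919, 0.4481, -80.9, 87, 34, [372.0, 158.0])
(-0.0531, -0.1619, 85.9, 63, 32, [83.0, 146.0])
(0.3418, 0.3083, 79.0, 84, 36, [281.0, 137.0])
(0.4454, 0.4187, -80.0, 86, 34, [329.0, 138.0])
(0.3984, 0.409, -80.0, 85, 33, [316.0, 131.0])
(10, 125, 50)
(0.6355, -0.172, 0.9, 79, 34, [221.0, 296.0])
(0.5319, -0.1904, 31.7, 80, 37, [189.0, 274.0])
(0.6317, -0.0611, -49.8, 81, 34, [253.0, 268.0])
(0.4348, -0.1744, 26.1, 91, 44, [171.0, 246.0])
(0.4286, -0.0649, 59.0, 77, 39, [203.0, 222.0])
(0.433, 0.0411, 31.7, 78, 38, [234.0, 201.0
[... 369 characters left out ...]
50.2, 79, 32, [253.0, 268.0])
(0.4381, -0.1714, 23.2, 79, 35, [173.0, 246.0])
(0.4288, -0.0643, 60.3, 74, 37, [203.0, 221.0])
(0.4319, 0.0414, 32.0, 75, 36, [234.0, 201.0])
(0.5924, 0.4486, -83.5, 83, 32, [372.0, 158.0])
(0.5416, 0.4406, -76.3, 81, 32, [358.0, 150.0])
(0.4955, 0.4319, -81.8, 82, 29, [344.0, 144.0])
(0.4444, 0.4195, -80.0, 81, 32, [329.0, 137.0])
(0.3982, 0.409, -80.0, 81, 33, [316.0, 131.0])
(0.6333, -0.1789, 1.3, 78, 28, [403.0, 13.0])
(0.5305, -0.1936, 31.1, 77, 34, [315.0, 25.0])
(0.4362, -0.175, 24.0, 77, 35, [233.0, 12.0])
(323, 275) [ 20 141 176]
(302, 278) [ 19 119 107]
(225, 328) [ 18 178 145]
(225, 305) [ 16 122 150]
(260, 300) [ 17 122 159]
(407, 375) [ 21 168 215]
```

```bash
cat >> h.py <<'E'
from scipy.spatial.transform import Rotation as Ro
def now():
    s=arm.state(); q=np.array(s['tcp_rot']); R=Ro.from_quat(q[[1,2,3,0]]).as_matrix()
    return np.array([*s['tool_pos'],np.degrees(np.arctan2(R[1,1],R[0,1]))]),R
def plan(wps,start=None):
    """wps: list of (x,y,z,phi deg), one call each; prints tool-frame shift and z-turn."""
    c=np.array(start) if start is not None else now()[0]
    for w in wps:
        w=np.array(w,float);f=np.radians(c[3]);D=w[:3]-c[:3]
        t=np.array([-np.sin(f)*D[0]+np.cos(f)*D[1],np.cos(f)*D[0]+np.sin(f)*D[1],-D[2]])/.15
        r=-(((w[3]-c[3]+180)%360)-180)/45
        print('to',w,'shift',np.round(t,3),'rz',round(r,3),'rows>=',int(np.ceil(max(np.linalg.norm(t)*.15/.0625,abs(r)*45/10.7))),'' if max(abs(t).max(),abs(r))<=1 else 'TOO BIG'); c=w
E
python3 - <<'E'
from h import *
np.set_printoptions(precision=4,suppress=True)
p,R=now();print(p,R[:,2],arm.state()['time'],arm.state()['gripper_width'])
plan([(.56,-.345,.24,-43),(.623,-.309,.19,-85.4),(.623,-.309,.083,-85.4)])
E
```

```text
[ 0.4977 -0.3814  0.246  -0.0026] [-0.0012  0.0007 -1.    ] 4.95 0.06904321247657665
to [  0.56   -0.345   0.24  -43.   ] shift [0.243 0.416 0.04 ] rz 0.955 rows>= 5 
to [  0.623  -0.309   0.19  -85.4  ] shift [0.462 0.143 0.333] rz 0.942 rows>= 4 
to [  0.623  -0.309   0.083 -85.4  ] shift [0.    0.    0.713] rz -0.0 rows>= 2
```

Call:
servo_tool(translation=[[0.05,0.08,0.01],[0.1,0.17,0.02],[0.15,0.25,0.03],[0.2,0.34,0.04],[0.243,0.416,0.04]], rot=[[0,0,0.19],[0,0,0.38],[0,0,0.57],[0,0,0.76],[0,0,0.955]], hand=0)

```text
time: 5.58
tool_pos: [0.5606, -0.3447, 0.24]
tcp_rot: [-0.0, 0.918, 0.397, -0.0]
wrist_force: [-0.4, -0.4, 0.5]
gripper_width: 0.0938
```

Call:
servo_tool(translation=[[0.12,0.04,0.08],[0.23,0.07,0.17],[0.35,0.11,0.25],[0.462,0.143,0.333],[0.462,0.143,0.333]], rot=[[0,0,0.235],[0,0,0.47],[0,0,0.7],[0,0,0.942],[0,0,0.942]])

```text
time: 6.2
tool_pos: [0.6236, -0.3076, 0.189]
tcp_rot: [-0.0, 0.999, 0.042, -0.001]
wrist_force: [-0.8, 0.0, -0.9]
gripper_width: 0.0941
```

```bash
python3 - <<'E'
from h import *
np.set_printoptions(precision=4,suppress=True)
w=snapshot('wrist');s=snapshot('scene');p,R=now();print(p,R[:,2],arm.state()['gripper_width'])
cv2.imwrite('pics/z3.png',np.hstack([w['pixels'][:,:,::-1][:,100:460],cv2.resize(s['pixels'][235:375,90:230,::-1],(420,420),interpolation=cv2.INTER_CUBIC)]))
for X in [(.623,-.309,.127),(.625,-.259,.083),(.621,-.359,.083)]: print(X,proj(w,X),proj(s,X))
plan([(.623,-.309,.083,-85.4)])
E
```

```text
[  0.6227  -0.3095   0.1907 -85.1148] [-0.0009 -0.0003 -1.    ] 0.0937733945806097
(0.623, -0.309, 0.127) [284.5255 227.1686] [162.9599 306.6901]
(0.625, -0.259, 0.083) [229.141  205.2064] [185.034  302.0197]
(0.621, -0.359, 0.083) [339.9266 218.477 ] [147.5806 329.0536]
to [  0.623  -0.309   0.083 -85.4  ] shift [ 0.002 -0.003  0.718] rz 0.006 rows>= 2
```

View pics/z3.png

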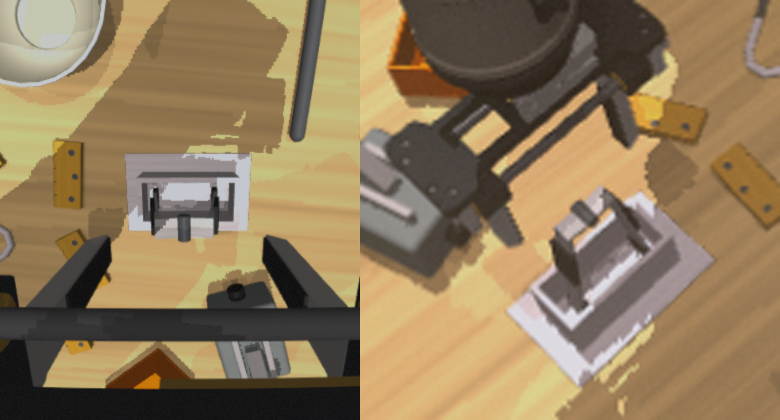

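The cylinder at the tongs' top sits at (184,228) in the wrist crop, matching the predicted (184.5,227), so it is aligned. Descend and take the tongs.

Call:
servo_tool(translation=[[0.002,-0.003,0.25],[0.002,-0.003,0.5],[0.002,-0.003,0.712],[0.002,-0.003,0.712]], rot=[[0,0,0],[0,0,0],[0,0,0],[0,0,0]])

```text
time: 6.8
tool_pos: [0.6218, -0.309, 0.0827]
tcp_rot: [-0.001, 0.999, 0.041, -0.001]
wrist_force: [0.1, -0.3, 0.6]
gripper_width: 0.0941
```

Call:
servo_tool(translation=[[0,0,0],[0,0,0],[0,0,0],[0,0,0],[0,0,0]], rot=[[0,0,0],[0,0,0],[0,0,0],[0,0,0],[0,0,0]], hand=100, newtons=60)

```text
time: 7.42
tool_pos: [0.624, -0.3088, 0.0847]
tcp_rot: [0.0, 0.999, 0.04, 0.001]
wrist_force: [0.6, 0.3, 7.1]
gripper_width: 0.0577
```

```bash
python3 - <<'E'
from h import *
np.set_printoptions(precision=4,suppress=True)
p,R=now();print(p,R[:,2],arm.state()['gripper_width'],arm.state()['wrist_force'])
E
```

```text
[  0.624   -0.3088   0.0847 -85.3623] [ 0.001  -0.0004 -1.    ] 0.0576877252598467 [0.5691 0.2766 7.0536]
```

Call:
servo_tool(translation=[[0,0,-0.25],[0,0,-0.5],[0,0,-0.7],[0,0,-0.7]], rot=[[0,0,0],[0,0,0],[0,0,0],[0,0,0]])

```text
time: 7.92
tool_pos: [0.6244, -0.3092, 0.1912]
tcp_rot: [0.001, 0.999, 0.04, 0.002]
wrist_force: [-0.0, -0.3, -2.0]
gripper_width: 0.0575
```

```bash
python3 - <<'E'
from h import *
np.set_printoptions(precision=4,suppress=True)
s=snapshot('scene')
p,R=now();print(p,R[:,2],arm.state()['gripper_width'],arm.state()['wrist_force'])
for lo in [(10,125,50),(10,140,50)]: print(*hinges(s,lo=lo,hi=(26,255,255))[0],sep='\n')
plan([(.634,-.174,.14,-89),(.634,-.174,.084,-89)])
E
```

```text
[  0.6237  -0.3086   0.1894 -85.357 ] [ 0.001  -0.0002 -1.    ] 0.05721506834698023 [-1.2269  0.0972 -3.1574]
(0.635, -0.1722, -0.5, 80, 35, [220.0, 296.0])
(0.5257, -0.1942, 31.7, 97, 37, [188.0, 274.0])
(0.6316, -0.0611, -49.3, 81, 34, [253.0, 268.0])
(0.4291, -0.0642, 58.5, 79, 39, [204.0, 221.0])
(0.4329, 0.0413, 32.2, 78, 38, [234.0, 201.0])
(0.5924, 0.4486, -83.5, 86, 32, [372.0, 158.0])
(0.5419, 0.44, -76.5, 87, 33, [358.0, 151.0])
(0.494, 0.4316, -82.3, 86, 31, [344.0, 144.0])
(0.4446, 0.4187, -78.4, 86, 33, [329.0, 138.0])
(0.3984, 0.409, -80.0, 85, 33, [316.0, 131.0])
(0.6346, -0.1728, 1.0, 77, 32, [221.0, 296.0])
(0.5319, -0.1901, 31.7, 78, 34, [190.0, 274.0])
(0.6317, -0.061, -51.0, 80, 32, [253.0, 268.0])
(0.4295, -0.0641, 58.5, 75, 37, [204.0, 221.0])
(0.4324, 0.0414, 32.7, 76, 36, [234.0, 201.0])
(0.5923, 0.4488, -83.5, 83, 32, [372.0, 158.0])
(0.5416, 0.4408, -76.3, 81, 32, [358.0, 150.0])
(0.4955, 0.4319, -81.8, 82, 29, [344.0, 144.0])
(0.4442, 0.4204, -78.9, 79, 32, [329.0, 137.0])
(0.3978, 0.4106, -80.0, 78, 33, [316.0, 131.0])
to [  0.634  -0.174   0.14  -89.   ] shift [ 0.141 -0.889  0.329] rz 0.081 rows>= 3 
to [  0.634  -0.174   0.084 -89.   ] shift [0.    0.    0.373] rz -0.0 rows>= 1
```

The tongs are held and lifted clear. Now over H1.

Call:
servo_tool(translation=[[0.06,-0.35,0],[0.14,-0.7,0.05],[0.141,-0.889,0.2],[0.141,-0.889,0.329],[0.141,-0.889,0.329]], rot=[[0,0,0.04],[0,0,0.08],[0,0,0.08],[0,0,0.08],[0,0,0.08]])

```text
time: 8.6
tool_pos: [0.6324, -0.1744, 0.1374]
tcp_rot: [0.0, 1.0, 0.009, -0.002]
wrist_force: [-0.9, -0.6, -0.8]
gripper_width: 0.0572
```

```bash
python3 - <<'E'
from h import *
np.set_printoptions(precision=4,suppress=True)
w=snapshot('wrist')
p,R=now();print(p,R[:,2],arm.state()['gripper_width'],arm.state()['wrist_force'])
cv2.imwrite('pics/z4.png',w['pixels'][:,:,::-1])
print(*hinges(w,lo=(10,125,50),hi=(26,255,255))[0],sep='\n')
print(proj(w,(p[0],p[1],p[2]-.078)),proj(w,(p[0],p[1]+.028,p[2]-.078)))
plan([(.634,-.174,.084,-89)])
E
```

```text
[  0.633   -0.1752   0.1387 -89.0437] [-0.0022 -0.0005 -1.    ] 0.057696608736623134 [-0.3767 -0.7355 -1.3892]
(0.5001, -0.3105, 11.0, 81, 24, [408.0, 325.0])
(0.4956, -0.0492, -8.9, 80, 24, [165.0, 324.0])
(0.6308, -0.0645, -50.3, 80, 33, [170.0, 204.0])
(0.6343, -0.175, -0.0, 77, 33, [284.0, 202.0])
[283.81   220.0591] [248.9384 219.4778]
to [  0.634  -0.174   0.084 -89.   ] shift [ 0.007 -0.008  0.364] rz -0.001 rows>= 1
```

View pics/z4.png

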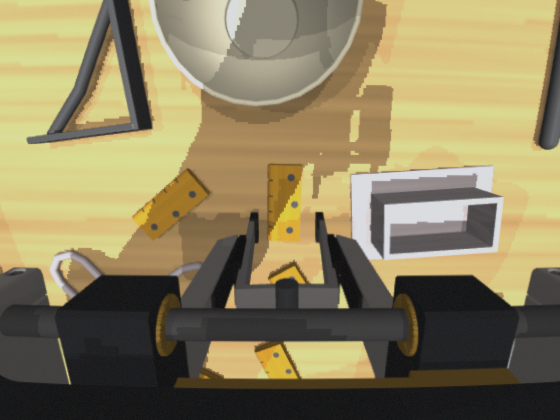

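The tongs' tips at (252,225) and (322,225) straddle H1 at (284,202), and the wrist measurement agrees. Descend, grip and lift.

Call:
servo_tool(translation=[[0.005,-0.003,0.18],[0.005,-0.003,0.364],[0.005,-0.003,0.364]], rot=[[0,0,0],[0,0,0],[0,0,0]])

```text
time: 9.02
tool_pos: [0.6335, -0.1747, 0.084]
tcp_rot: [0.0, 1.0, 0.008, -0.001]
wrist_force: [-0.7, 0.8, 0.0]
gripper_width: 0.0573
```

Call:
servo_tool(translation=[[0,0,0],[0,0,0],[0,0,0],[0,0,0]], rot=[[0,0,0],[0,0,0],[0,0,0],[0,0,0]], hand=150, newtons=60)

```text
time: 9.52
tool_pos: [0.6353, -0.1743, 0.0864]
tcp_rot: [0.0, 1.0, 0.009, 0.001]
wrist_force: [-1.3, -3.3, 8.1]
gripper_width: 0.0499
```

Call:
servo_tool(translation=[[0,0,-0.1],[0,0,-0.4],[0,0,-0.8],[0,0,-0.97],[0,0,-0.97]], rot=[[0,0,0],[0,0,0],[0,0,0],[0,0,0],[0,0,0]])

```text
time: 10.15
tool_pos: [0.6355, -0.1735, 0.2336]
tcp_rot: [-0.0, 1.0, 0.009, 0.002]
wrist_force: [-0.1, -0.1, -2.0]
gripper_width: 0.0456
```

```bash
python3 - <<'E'
from h import *
np.set_printoptions(precision=4,suppress=True)
w=snapshot('wrist')
p,R=now();print(p,R[:,2],arm.state()['gripper_width'],arm.state()['wrist_force'])
for z in (p[2]-.07,): print(*hinges(w,z=z,lo=(10,125,50),hi=(26,255,255))[0],sep='\n')
s=snapshot('scene');save(s,'s5')
plan([(.60,-.04,.25,-47),(.57,.09,.25,-5),(.57,.18,.27,10.5)])
E
```

```text
[  0.6348  -0.1732   0.2316 -88.9466] [ 0.0016  0.0004 -1.    ] 0.04528778586421348 [-0.9151  0.8827 -1.3552]
(0.6008, -0.1852, 31.3, 48, 20, [296.0, 263.0])
(0.6604, -0.1079, -49.9, 47, 20, [199.0, 190.0])
to [  0.6   -0.04   0.25 -47.  ] shift [-0.212 -0.891 -0.131] rz -0.932 rows>= 4 
to [ 0.57  0.09  0.25 -5.  ] shift [ 0.445 -0.77  -0.   ] rz -0.933 rows>= 4 
to [ 0.57  0.18  0.27 10.5 ] shift [ 0.598 -0.052 -0.133] rz -0.344 rows>= 2
```

```bash
python3 - <<'E'
from h import *
w=snapshot('wrist');s=snapshot('scene')
for p in (w,s): print(*[h for h in hinges(p,lo=(10,125,50),hi=(26,255,255))[0] if h[1]<.3],sep='\n')
cv2.imwrite('pics/z5.png',np.hstack([w['pixels'][100:400,160:420,::-1],cv2.resize(s['pixels'][200:350,150:300,::-1],(450,300),interpolation=cv2.INTER_CUBIC)]))
E
```

```text
(0.4365, -0.3175, 9.7, 106, 26, [384.0, 325.0])
(0.4314, -0.0415, -6.2, 105, 26, [189.0, 325.0])
(0.5317, -0.192, 31.3, 78, 33, [296.0, 263.0])
(0.6304, -0.0643, -49.7, 79, 33, [198.0, 189.0])
(0.633, -0.1568, 0.9, 77, 32, [272.0, 190.0])
(0.6338, -0.1543, 0.6, 81, 34, [226.0, 291.0])
(0.5326, -0.1899, 31.7, 79, 36, [190.0, 274.0])
(0.6314, -0.0615, -50.0, 81, 35, [253.0, 268.0])
```

View pics/z5.png

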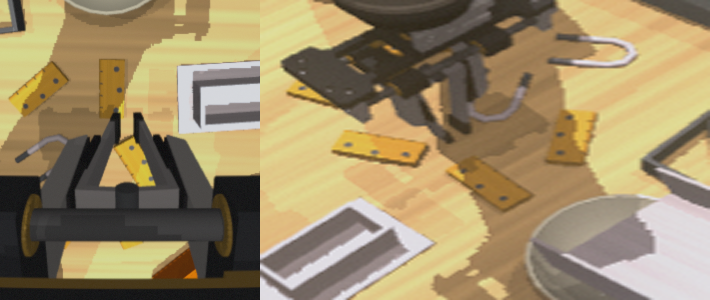

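H1 was pinched (width 49.9) but slipped on lifting. It now lies flat at about (0.633, −0.1565), 18 mm aside. The tips had pressed on the bench (8 N), so I'll check where they really are.

```bash
python3 - <<'E'
from h import *
np.set_printoptions(precision=4,suppress=True)
w=snapshot('wrist');s=snapshot('scene');p,R=now();print(p,arm.state()['wrist_force'])
print(proj(w,p[:3]-[0,0,.08]),proj(s,p[:3]-[0,0,.08]),proj(s,p[:3]-[0,0,.06]))
u=proj(s,p[:3]-[0,0,.07]).astype(int)
a=s['pixels'][u[1]-30:u[1]+30,u[0]-40:u[0]+40,::-1];b=w['pixels'][180:280,230:340,::-1]
cv2.imwrite('pics/z6.png',np.hstack([cv2.resize(a,(480,360),interpolation=cv2.INTER_CUBIC),cv2.resize(b,(320,291),interpolation=cv2.INTER_CUBIC)[:291].repeat(1,0) if 0 else cv2.resize(b,(320,360),interpolation=cv2.INTER_CUBIC)]))
print(u)
plan([(.633,-.1565,.14,-89),(.633,-.1565,.087,-89)])
E
```

```text
[  0.6341  -0.1733   0.2294 -88.971 ] [ 0.7698 -0.6737 -1.8299]
[283.1688 219.6595] [213.756  267.5262] [212.7968 262.9702]
[213 265]
to [  0.633   -0.1565   0.14   -89.    ] shift [-0.005 -0.112  0.596] rz 0.001 rows>= 2 
to [  0.633   -0.1565   0.087  -89.    ] shift [0.    0.    0.353] rz -0.0 rows>= 1
```

View pics/z6.png

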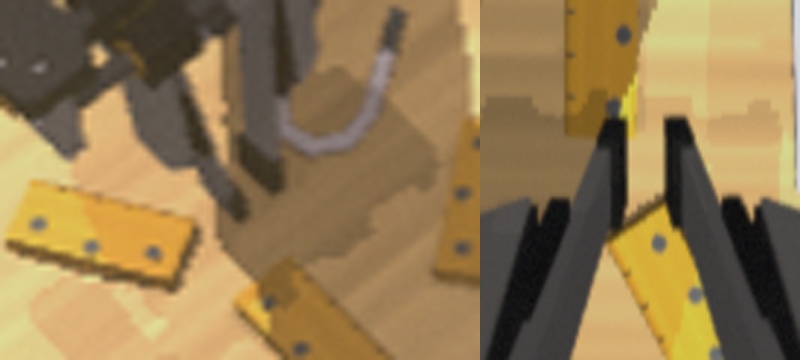

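The closed tips sit about 3 mm to −y of centre, so the tongs are slightly tilted. Retry on H1 at its new pose, 3 mm higher and with a longer squeeze and a gentle lift.

Call:
servo_tool(translation=[[-0.005,-0.13,0.2],[-0.005,-0.13,0.4],[-0.005,-0.13,0.6],[-0.005,-0.13,0.6]], rot=[[0,0,0],[0,0,0],[0,0,0],[0,0,0]], hand=96)

```text
time: 10.95
tool_pos: [0.6319, -0.1537, 0.1381]
tcp_rot: [-0.0, 1.0, 0.009, -0.002]
wrist_force: [-0.1, -0.2, -1.9]
gripper_width: 0.059
```

```bash
python3 - <<'E'
from h import *
np.set_printoptions(precision=4,suppress=True)
w=snapshot('wrist');p,R=now();print(p,arm.state()['wrist_force'],arm.state()['gripper_width'])
b=w['pixels'][150:280,210:360,::-1];cv2.imwrite('pics/z7.png',cv2.resize(b,None,fx=4,fy=4,interpolation=cv2.INTER_CUBIC))
print(*[h for h in hinges(w,lo=(10,125,50),hi=(26,255,255))[0] if h[1]<.3],sep='\n')
for dy in (-.03,0,.03): print(proj(w,p[:3]+[0,dy,-.078]),proj(w,[.633,-.1565+dy,.01]))
E
```

```text
[  0.6329  -0.1542   0.1399 -88.9848] [-0.1604  0.2196 -0.9277] 0.05915488509710619
(0.4989, -0.293, 12.1, 81, 24, [411.0, 325.0])
(0.4942, -0.025, -10.0, 81, 25, [162.0, 325.0])
(0.6306, -0.0641, -50.2, 79, 33, [192.0, 204.0])
(0.6323, -0.1568, 0.6, 77, 33, [287.0, 203.0])
[320.8281 220.3024] [317.4673 204.5788]
[283.4122 219.677 ] [286.3456 204.0436]
[245.965  219.0353] [255.1944 203.5119]
```

View pics/z7.png

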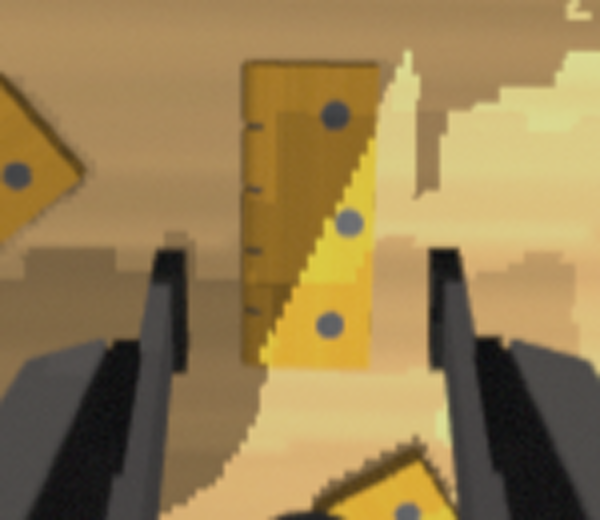

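The tips are centred on the hinge, at inner edges (187,300) and (430,300) against the hinge centre at (310,210). Descend, squeeze longer and lift gently.

Call:
servo_tool(translation=[[0,0,0.18],[0,0,0.35],[0,0,0.35]], rot=[[0,0,0],[0,0,0],[0,0,0]])

```text
time: 11.38
tool_pos: [0.6331, -0.1541, 0.0879]
tcp_rot: [-0.0, 1.0, 0.009, -0.001]
wrist_force: [-0.3, -0.7, 0.1]
gripper_width: 0.0589
```

Call:
servo_tool(translation=[[0,0,0],[0,0,0],[0,0,0],[0,0,0],[0,0,0]], rot=[[0,0,0],[0,0,0],[0,0,0],[0,0,0],[0,0,0]], hand=150, newtons=60)

```text
time: 12.0
tool_pos: [0.6339, -0.1541, 0.0885]
tcp_rot: [0.0, 1.0, 0.009, 0.0]
wrist_force: [-0.3, -0.8, 3.6]
gripper_width: 0.0455
```

Call:
servo_tool(translation=[[0,0,0],[0,0,0],[0,0,-0.03],[0,0,-0.08],[0,0,-0.08]], rot=[[0,0,0],[0,0,0],[0,0,0],[0,0,0],[0,0,0]])

```text
time: 12.62
tool_pos: [0.6338, -0.1542, 0.1008]
tcp_rot: [0.0, 1.0, 0.009, 0.0]
wrist_force: [0.3, -0.1, -1.7]
gripper_width: 0.0455
```

Call:
servo_tool(translation=[[0,0,-0.3],[0,0,-0.5],[0,0,-0.5]], rot=[[0,0,0],[0,0,0],[0,0,0]])

```text
time: 13.0
tool_pos: [0.6346, -0.1543, 0.1772]
tcp_rot: [0.0, 1.0, 0.009, 0.002]
wrist_force: [-0.2, 0.1, -2.5]
gripper_width: 0.0452
```

```bash
python3 - <<'E'
from h import *
np.set_printoptions(precision=4,suppress=True)
w=snapshot('wrist');s=snapshot('scene');p,R=now();print(p,arm.state()['wrist_force'],arm.state()['gripper_width'])
a=w['pixels'][150:350,180:380,::-1]
u=proj(s,p[:3]-[0,0,.06]).astype(int);b=s['pixels'][u[1]-35:u[1]+35,u[0]-35:u[0]+35,::-1]
cv2.imwrite('pics/z8.png',np.hstack([cv2.resize(x,(400,400),interpolation=cv2.INTER_CUBIC) for x in (a,b)]))
for q in (w,s):print(*[h for h in hinges(q,lo=(10,125,50),hi=(26,255,255))[0] if h[1]<.3],sep='\n')
for z in (.07,.08): print(proj(w,p[:3]+[0,0,-z]))
print(u)
E
```

```text
[  0.6332  -0.1538   0.1745 -88.9569] [-0.1607  0.3541 -1.8412] 0.04566376284839088
(0.4753, -0.2787, 9.6, 91, 23, [384.0, 325.0])
(0.4712, -0.0416, -6.2, 90, 22, [189.0, 325.0])
(0.6304, -0.0639, -50.1, 79, 33, [202.0, 199.0])
(0.6326, -0.1567, -0.4, 77, 33, [286.0, 198.0])
(0.6342, -0.1543, 0.6, 80, 34, [226.0, 291.0])
(0.5328, -0.1901, 32.5, 79, 36, [190.0, 274.0])
(0.6311, -0.0611, -49.3, 82, 35, [253.0, 268.0])
(0.4357, -0.1753, 18.5, 73, 34, [169.0, 247.0])
[281.9822 224.5304]
[282.1416 220.9283]
[221 269]
```

View pics/z8.png

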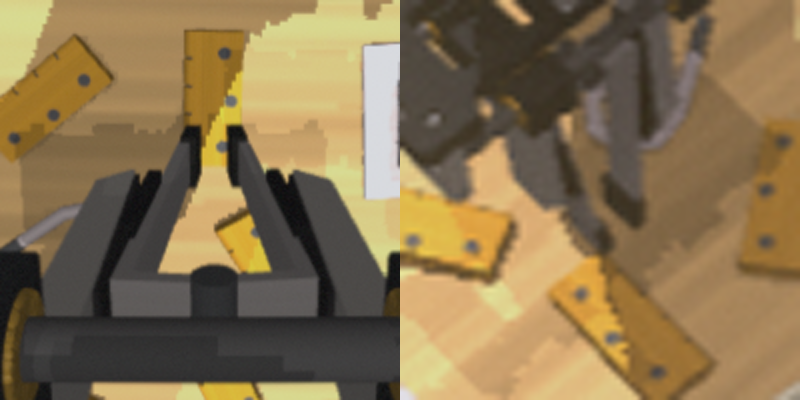

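```bash
python3 - <<'E'
from h import *
np.set_printoptions(precision=4,suppress=True)
w=snapshot('wrist');s=snapshot('scene');p,R=now();print(p)
X=tri([(w,(286.5,212.5)),(s,(224.5,275.6))]);print(X,p[:3]-X,proj(w,X),proj(s,X))
for z in (.072,.078,.082):print(z,proj(w,p[:3]+[.01,-.003,-z]),proj(s,p[:3]+[.01,-.003,-z]))
print(X-[.6332,-.1538,.1745])
E
```

```text
[  0.6328  -0.1537   0.1738 -88.9572]
[ 0.6427 -0.1559  0.103 ] [-0.0099  0.0022  0.0708] [285.7459 211.4057] [224.0678 275.4836]
0.072 [286.7599 210.8519] [223.8888 275.984 ]
0.078 [286.7504 208.9232] [224.1205 277.2446]
0.082 [286.7443 207.6868] [224.2738 278.0792]
[ 0.0095 -0.0021 -0.0715]
```

The tips are about 71 mm below the TCP, not 78: the tongs slid up when they pressed down. At z 0.088 the tips were therefore above the hinge. I'll go lower and feel for the bench by force.

Call:
servo_tool(translation=[[0,0,0.2],[0,0,0.4],[0,0,0.55],[0,0,0.64],[0,0,0.64]], rot=[[0,0,0],[0,0,0],[0,0,0],[0,0,0],[0,0,0]], hand=96)

```text
time: 13.82
tool_pos: [0.6329, -0.154, 0.0779]
tcp_rot: [-0.0, 1.0, 0.009, -0.001]
wrist_force: [0.3, -0.2, -1.0]
gripper_width: 0.0589
```

Call:
servo_tool(translation=[[0,0,0.015],[0,0,0.015]], rot=[[0,0,0],[0,0,0]])

```text
time: 14.08
tool_pos: [0.6336, -0.154, 0.0771]
tcp_rot: [-0.0, 1.0, 0.009, 0.0]
wrist_force: [0.1, -0.5, -1.9]
gripper_width: 0.0588
```

```bash
python3 - <<'E'
from h import *
np.set_printoptions(precision=4,suppress=True)
snapshot('side');p,R=now();print(p,arm.state()['wrist_force'],arm.state()['gripper_width'])
E
```

```text
[  0.6336  -0.1541   0.0772 -88.9658] [-0.3979 -0.2885 -1.6468] 0.058798829431005784
```

Call:
servo_tool(translation=[[0,0,0.015],[0,0,0.015]], rot=[[0,0,0],[0,0,0]])

```text
time: 14.38
tool_pos: [0.6343, -0.1541, 0.0754]
tcp_rot: [0.0, 1.0, 0.009, 0.001]
wrist_force: [0.8, 0.7, 6.6]
gripper_width: 0.0589
```

Call:
servo_tool(translation=[[0,0,0.013],[0,0,0.013]], rot=[[0,0,0],[0,0,0]])

```text
time: 14.62
tool_pos: [0.6346, -0.1541, 0.0739]
tcp_rot: [0.0, 1.0, 0.009, 0.001]
wrist_force: [-0.9, 1.1, 10.6]
gripper_width: 0.0584
```

Call:
servo_tool(translation=[[0,0,0],[0,0,0],[0,0,0],[0,0,0],[0,0,0]], rot=[[0,0,0],[0,0,0],[0,0,0],[0,0,0],[0,0,0]], hand=150, newtons=60)

```text
time: 15.25
tool_pos: [0.6344, -0.1543, 0.0736]
tcp_rot: [0.0, 1.0, 0.009, 0.001]
wrist_force: [0.3, 0.1, 8.0]
gripper_width: 0.0504
```

Contact was felt at TCP z ≈ 0.0755, and the width of 50.4 means the hinge is between the tips. Lift gently.

Call:
servo_tool(translation=[[0,0,-0.02],[0,0,-0.06],[0,0,-0.12],[0,0,-0.2],[0,0,-0.2]], rot=[[0,0,0],[0,0,0],[0,0,0],[0,0,0],[0,0,0]])

```text
time: 15.88
tool_pos: [0.6342, -0.1542, 0.104]
tcp_rot: [0.0, 1.0, 0.009, 0.001]
wrist_force: [-0.8, 0.3, -3.2]
gripper_width: 0.0506
```

```bash
python3 - <<'E'
from h import *
np.set_printoptions(precision=4,suppress=True)
w=snapshot('wrist');p,R=now();print(p,arm.state()['wrist_force'],arm.state()['gripper_width'])
print(*[h for h in hinges(w,z=p[2]-.066,lo=(10,125,50),hi=(26,255,255))[0] if h[1]<.3],sep='\n')
E
```

```text
[  0.6338  -0.154    0.1033 -88.963 ] [ 0.7459  0.357  -2.7099] 0.050569611495550185
(0.631, -0.1575, 1.0, 78, 33, [287.0, 226.0])
(0.6386, -0.0739, -50.4, 71, 30, [179.0, 217.0])
```

Held: wrist −2.7 N, width 50.6. Carry it over towards pan B.

```bash
python3 - <<'E'
from h import *
plan([(.64,-.03,.22,-47),(.65,.08,.25,-5),(.63,.12,.25,10.8)])
E
```

```text
to [ 6.4e-01 -3.0e-02  2.2e-01 -4.7e+01] shift [ 0.056 -0.826 -0.778] rz -0.933 rows>= 4 
to [ 0.65  0.08  0.25 -5.  ] shift [ 0.549 -0.491 -0.2  ] rz -0.933 rows>= 4 
to [ 0.63  0.12  0.25 10.8 ] shift [ 0.254 -0.156 -0.   ] rz -0.351 rows>= 2
```

Call:
servo_tool(translation=[[0.01,-0.05,-0.1],[0.02,-0.2,-0.3],[0.03,-0.4,-0.5],[0.05,-0.63,-0.7],[0.056,-0.826,-0.778]], rot=[[0,0,-0.15],[0,0,-0.35],[0,0,-0.55],[0,0,-0.75],[0,0,-0.933]])

```text
time: 16.55
tool_pos: [0.6402, -0.0287, 0.221]
tcp_rot: [0.0, 0.929, 0.369, 0.001]
wrist_force: [0.8, 0.8, -4.2]
gripper_width: 0.0505
```

Call:
servo_tool(translation=[[0.12,-0.11,-0.05],[0.25,-0.22,-0.1],[0.37,-0.33,-0.15],[0.47,-0.42,-0.2],[0.549,-0.491,-0.2]], rot=[[0,0,-0.19],[0,0,-0.38],[0,0,-0.57],[0,0,-0.75],[0,0,-0.933]])

```text
time: 17.18
tool_pos: [0.6497, 0.081, 0.2495]
tcp_rot: [-0.0, 0.735, 0.678, 0.0]
wrist_force: [0.1, -0.8, -3.6]
gripper_width: 0.0505
```

Call:
servo_tool(translation=[[0.08,-0.06,0],[0.17,-0.11,0],[0.22,-0.15,0],[0.254,-0.156,0]], rot=[[0,0,-0.12],[0,0,-0.24],[0,0,-0.32],[0,0,-0.351]])

```text
time: 17.68
tool_pos: [0.6292, 0.1204, 0.249]
tcp_rot: [-0.0, 0.637, 0.771, -0.0]
wrist_force: [0.6, -0.4, -2.5]
gripper_width: 0.0505
```

```bash
python3 - <<'E'
from h import *
np.set_printoptions(precision=4,suppress=True)
w=snapshot('wrist');save(w,'w9');p,R=now();print(p,arm.state()['wrist_force'],arm.state()['gripper_width'])
print(*[h for h in hinges(w,z=p[2]-.066,lo=(10,125,50),hi=(26,255,255))[0]],sep='\n')
for sx in (-.115,.115):
  for sy in (-.055,.055):
    c,s_=np.cos(np.radians(10.8)),np.sin(np.radians(10.8))
    print(sx,sy,proj(w,(.568+c*sx-s_*sy,.209+s_*sx+c*sy,.1)))
E
```

```text
[ 0.6294  0.1209  0.2491 10.923 ] [ 0.3226  1.1002 -3.0853] 0.05032807289222093
(0.6297, 0.1148, -79.7, 79, 33, [286.0, 226.0])
-0.115 -0.055 [129.7096 155.9042]
-0.115 0.055 [117.2487  37.3931]
0.115 -0.055 [358.9619 155.6092]
0.115 0.055 [365.0511  35.5261]
```

View pics/w9.png

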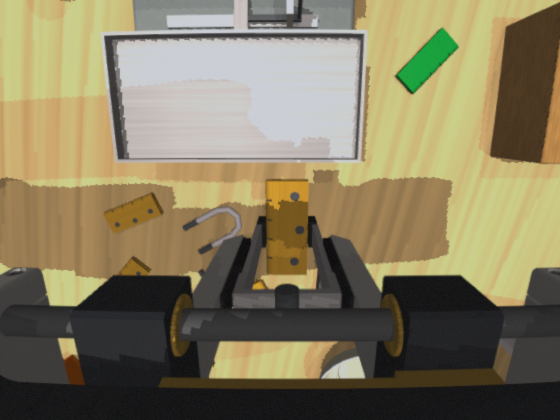

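The wrist view shows pan B's interior at about (115–360, 37–157), 4 px left of my estimate. That puts the pan centre at about (0.564, 0.208), yaw 10.9°. The hinge hangs in line with the tongs. Place it in the slot at +88 mm.

```bash
python3 - <<'E'
from h import *
plan([(.648,.229,.25,10.9),(.648,.229,.177,10.9),(.648,.229,.27,10.9)])
E
```

```text
to [ 0.648  0.229  0.25  10.9  ] shift [ 0.684  0.258 -0.006] rz 0.001 rows>= 2 
to [ 0.648  0.229  0.177 10.9  ] shift [0.    0.    0.487] rz -0.0 rows>= 2 
to [ 0.648  0.229  0.27  10.9  ] shift [ 0.    0.   -0.62] rz -0.0 rows>= 2
```

Call:
servo_tool(translation=[[0.15,0.06,0],[0.35,0.13,0],[0.55,0.21,0],[0.684,0.258,0],[0.684,0.258,0]], rot=[[0,0,0],[0,0,0],[0,0,0],[0,0,0],[0,0,0]])

```text
time: 18.35
tool_pos: [0.6482, 0.2303, 0.2487]
tcp_rot: [-0.0, 0.637, 0.771, -0.0]
wrist_force: [0.2, 0.6, -2.9]
gripper_width: 0.0502
```

Call:
servo_tool(translation=[[0,0,0.15],[0,0,0.35],[0,0,0.46],[0,0,0.487],[0,0,0.487]], rot=[[0,0,0],[0,0,0],[0,0,0],[0,0,0],[0,0,0]])

```text
time: 18.98
tool_pos: [0.6488, 0.2279, 0.1769]
tcp_rot: [0.0, 0.638, 0.77, 0.0]
wrist_force: [-0.6, -1.0, -2.3]
gripper_width: 0.0503
```

Call:
servo_tool(translation=[[0,0,0],[0,0,0],[0,0,0]], rot=[[0,0,0],[0,0,0],[0,0,0]], hand=112)

```text
time: 19.35
tool_pos: [0.6486, 0.2281, 0.1767]
tcp_rot: [0.0, 0.637, 0.77, 0.0]
wrist_force: [-0.5, -1.0, -1.0]
gripper_width: 0.0528
```

Call:
servo_tool(translation=[[0,0,-0.15],[0,0,-0.4],[0,0,-0.62],[0,0,-0.62]], rot=[[0,0,0],[0,0,0],[0,0,0],[0,0,0]])

```text
time: 19.85
tool_pos: [0.6495, 0.2285, 0.2723]
tcp_rot: [0.001, 0.637, 0.77, 0.002]
wrist_force: [0.1, 0.5, -2.1]
gripper_width: 0.053
```

```bash
cat >> h.py <<'E'
HW=dict(lo=(10,125,50),hi=(26,255,255))
def look(name,z=.01,tag=None):
    p=snapshot(name)
    if tag: save(p,tag)
    print(name,*[h[:5] for h in hinges(p,z=z,**HW)[0]],sep='\n  '); return p
def st():
    s=arm.state();p,R=now();print(np.round(p,4),'F',np.round(s['wrist_force'],1),'w',round(s['gripper_width'],4),'t',s['time']);return p
C=np.array([.564,.208]);U=np.array([np.cos(np.radians(10.9)),np.sin(np.radians(10.9))]);V=np.array([-U[1],U[0]])
def pan(xy): d=np.array(xy)-C; return np.round([d@U,d@V],4)
E
python3 - <<'E'
from h import *
st()
for z in (.11,):
  p=look('wrist',z,'w10')
  print([pan(h[:2]) for h in hinges(p,z=z,**HW)[0]])
look('scene')
plan([(.64,.08,.25,10.9),(.631,-.0625,.14,40)])
E
```

```text
[ 0.6495  0.2285  0.2723 10.7939] F [ 0.1  0.5 -2.1] w 0.053 t 19.85
wrist
  (0.6324, 0.0206, -50.6, 57, 28)
  (0.8131, 0.095, -69.8, 89, 25)
  (0.5468, 0.0449, -88.6, 90, 25)
  (0.4783, 0.1034, 29.7, 64, 24)
  (0.6495, 0.2231, -79.9, 74, 31)
  (0.46, 0.3494, -79.7, 69, 31)
  (0.6251, 0.3818, -81.8, 67, 28)
  (0.5826, 0.3742, -76.9, 66, 28)
  (0.5426, 0.3672, -81.6, 65, 29)
  (0.4997, 0.3578, -78.4, 70, 29)
[array([ 0.0317, -0.197 ]), array([ 0.2232, -0.1581]), array([-0.0477, -0.1569]), array([-0.1039, -0.0865]), array([ 0.0868, -0.0013]), array([-0.0754,  0.1585]), array([0.0929, 0.1591]), array([0.0497, 0.1597]), array([0.0091, 0.1604]), array([-0.0348,  0.1593])]
scene
  (0.5328, -0.1903, 31.4, 79, 36)
  (0.6312, -0.0609, -48.6, 82, 34)
  (0.4383, -0.1711, 24.4, 80, 36)
  (0.4292, -0.0642, 59.0, 79, 38)
  (0.4318, 0.0404, 32.4, 81, 38)
  (0.6034, 0.29, -80.1, 87, 34)
  (0.5924, 0.4486, -83.5, 86, 32)
  (0.4955, 0.4311, -81.7, 83, 34)
  (0.4453, 0.4113, -75.3, 73, 32)
  (0.3984, 0.409, -80.0, 85, 33)
to [ 0.64  0.08  0.25 10.9 ] shift [-0.959 -0.239  0.127] rz -0.002 rows>= 3 
to [ 0.631  -0.0625  0.14   40.    ] shift [-0.922 -0.239  0.733] rz -0.647 rows>= 3
```

First hinge lies in pan B at (+87, −1) mm. Next is H3.

Call:
servo_tool(translation=[[-0.3,-0.07,0],[-0.65,-0.16,0.06],[-0.959,-0.239,0.127],[-0.959,-0.239,0.127]], rot=[[0,0,0],[0,0,0],[0,0,0],[0,0,0]], hand=96)

```text
time: 20.45
tool_pos: [0.6393, 0.075, 0.2484]
tcp_rot: [-0.0, 0.64, 0.769, -0.002]
wrist_force: [-0.6, 0.3, -1.3]
gripper_width: 0.0587
```

Call:
servo_tool(translation=[[-0.25,-0.06,0.15],[-0.5,-0.13,0.3],[-0.75,-0.19,0.5],[-0.942,-0.257,0.733],[-0.942,-0.257,0.733]], rot=[[0,0,-0.16],[0,0,-0.32],[0,0,-0.48],[0,0,-0.647],[0,0,-0.647]])

```text
time: 21.08
tool_pos: [0.6263, -0.0681, 0.1367]
tcp_rot: [-0.003, 0.424, 0.906, -0.001]
wrist_force: [-0.0, 0.4, -1.4]
gripper_width: 0.0587
```

```bash
cat >> h.py <<'E'
def tips(w,p):
    # dark pads: inner-edge midpoint column of the tongs' tips in the wrist picture, and expected for TCP
    f=np.radians(p[3]);u=np.array([np.cos(f),np.sin(f),0]);
    r0=int(round(proj(w,p[:3]-[0,0,.065])[1])); 
    g=w['pixels'].astype(int).max(2)
    res=[]
    for r in range(r0-6,r0+7,3):
        row=g[r]; d=np.where(row[200:370]<60)[0]+200
        res.append((r,[(int(a[0]),int(a[-1])) for a in np.split(d,np.where(np.diff(d)>1)[0]+1) if len(a)>2]))
    return res
E
python3 - <<'E'
from h import *
p=st();w=look('wrist',.01,'w11');print(tips(w,p),proj(w,p[:3]-[0,0,.073]))
plan([(.6284,-.0654,.0775,40)])
E
```

```text
[ 0.6263 -0.0681  0.1367 39.8286] F [-0.   0.4 -1.4] w 0.0587 t 21.075
wrist
  (0.8121, -0.088, -39.1, 80, 24)
  (0.6087, -0.2589, -61.1, 80, 24)
  (0.5307, -0.191, 31.4, 80, 35)
  (0.6299, -0.0636, -49.2, 77, 33)
  (0.4373, -0.1723, 24.0, 81, 34)
  (0.4276, -0.066, 58.8, 79, 34)
[(217, [(248, 254), (319, 324)]), (220, [(248, 254), (318, 325)]), (223, [(247, 254), (318, 325)]), (226, [(252, 254), (318, 321), (367, 369)]), (229, [(252, 255), (318, 321), (365, 369)])] [289.37486814 220.24283025]
to [ 0.6284 -0.0654  0.0775 40.    ] shift [0.001 0.007 0.406] rz -0.004 rows>= 1
```

Call:
servo_tool(translation=[[0.001,0.007,0.2],[0.001,0.007,0.4],[0.001,0.007,0.4]], rot=[[0,0,0],[0,0,0],[0,0,0]])

```text
time: 21.5
tool_pos: [0.6287, -0.0633, 0.079]
tcp_rot: [-0.001, 0.423, 0.906, -0.0]
wrist_force: [0.3, -0.1, -2.0]
gripper_width: 0.059
```

Call:
servo_tool(translation=[[0,0,0],[0,0,0],[0,0,0],[0,0,0]], rot=[[0,0,0],[0,0,0],[0,0,0],[0,0,0]], hand=150, newtons=60)

```text
time: 22.0
tool_pos: [0.6305, -0.0649, 0.0818]
tcp_rot: [0.001, 0.423, 0.906, 0.001]
wrist_force: [-0.4, 0.0, 8.1]
gripper_width: 0.0499
```

Call:
servo_tool(translation=[[0,0,-0.02],[0,0,-0.06],[0,0,-0.15],[0,0,-0.3],[0,0,-0.3]], rot=[[0,0,0],[0,0,0],[0,0,0],[0,0,0],[0,0,0]])

```text
time: 22.62
tool_pos: [0.6307, -0.0653, 0.1275]
tcp_rot: [0.002, 0.423, 0.906, 0.001]
wrist_force: [0.2, 0.4, -1.6]
gripper_width: 0.0456
```

```bash
cat >> h.py <<'E'
def held(p=None):
    w=snapshot('wrist');p=st();f=np.radians(p[3]);u=np.array([np.cos(f),np.sin(f)]);v=np.array([-u[1],u[0]])
    for h in hinges(w,z=p[2]-.066,**HW)[0]:
        d=np.array(h[:2])-p[:2]
        if np.hypot(*d)<.02: print('held? offset tool x %.4f y %.4f'%(d@v,d@u),h[2:5]); return d@v,d@u
    print('nothing held')
def slot(s,off=(0,0)): return C+U*(s-off[1])+V*(0-off[0])
E
python3 - <<'E'
from h import *
o=held() or (0,0); t=slot(.044,o);print(t)
plan([(.63,.04,.24,14),(*t,.25,10.9),(*t,.177,10.9)])
E
```

```text
[ 0.63   -0.0652  0.1262 39.9082] F [-0.3  0.3 -2. ] w 0.045 t 22.675
held? offset tool x 0.0141 y 0.0077 (-48.5, 64, 27)
[0.60235712 0.20104487]
to [ 0.63  0.04  0.24 14.  ] shift [ 0.538  0.45  -0.759] rz 0.576 rows>= 3 
to [ 0.60235712  0.20104487  0.25       10.9       ] shift [ 1.086  0.081 -0.067] rz 0.069 rows>= 3 TOO BIG
to [ 0.60235712  0.20104487  0.177      10.9       ] shift [0.    0.    0.487] rz -0.0 rows>= 2
```

The same signature as before: width 49.9 with 8 N up, meaning a pinch on the top edge. The tongs hang slightly tilted, so one tip is high. Pressing the open tips onto the bench first, as in the successful grasp, squares them. Re-measure H3 and do that.

```bash
python3 - <<'E'
from h import *
look('wrist');look('scene');p=st()
h=np.array([.6307,-.0638]);print(p)
E
```

```text
wrist
  (0.5307, -0.1909, 31.6, 79, 35)
  (0.6361, -0.0576, -47.8, 77, 33)
  (0.4374, -0.1722, 23.8, 81, 34)
  (0.4278, -0.066, 58.8, 79, 34)
scene
  (0.5327, -0.1904, 31.4, 79, 36)
  (0.6372, -0.0552, -47.7, 82, 35)
  (0.4388, -0.1718, 23.7, 80, 36)
  (0.4187, -0.0774, 58.4, 46, 43)
  (0.6033, 0.2902, -79.4, 86, 34)
  (0.5924, 0.4486, -83.5, 86, 32)
  (0.542, 0.4399, -76.5, 86, 33)
  (0.494, 0.4316, -82.3, 86, 31)
  (0.4446, 0.4186, -77.6, 86, 33)
  (0.3985, 0.408, -80.0, 83, 33)
[ 0.6292 -0.0652  0.1249 39.9181] F [-1. -0. -2.] w 0.0454 t 22.775
[ 0.62915422 -0.06515385  0.12486115 39.91811295]
```

```bash
python3 - <<'E'
from h import *
plan([(.635,-.0583,.095,42.2),(.635,-.0583,.0785,42.2),(.635,-.0583,.0745,42.2),(.635,-.0583,.0725,42.2)])
E
```

```text
to [ 0.635  -0.0583  0.095  42.2   ] shift [0.01  0.059 0.199] rz -0.051 rows>= 1 
to [ 0.635  -0.0583  0.0785 42.2   ] shift [0.   0.   0.11] rz -0.0 rows>= 1 
to [ 0.635  -0.0583  0.0745 42.2   ] shift [0.    0.    0.027] rz -0.0 rows>= 1 
to [ 0.635  -0.0583  0.0725 42.2   ] shift [0.    0.    0.013] rz -0.0 rows>= 1
```

Call:
servo_tool(translation=[[0.01,0.059,-0.05],[0.01,0.059,0],[0.01,0.059,0.1],[0.01,0.059,0.199]], rot=[[0,0,-0.05],[0,0,-0.05],[0,0,-0.05],[0,0,-0.05]], hand=95)

```text
time: 23.28
tool_pos: [0.6347, -0.0585, 0.0937]
tcp_rot: [-0.001, 0.406, 0.914, -0.0]
wrist_force: [-0.5, -0.0, -2.5]
gripper_width: 0.059
```

Call:
servo_tool(translation=[[0,0,0.06],[0,0,0.11],[0,0,0.11]], rot=[[0,0,0],[0,0,0],[0,0,0]])

```text
time: 23.65
tool_pos: [0.635, -0.0584, 0.0783]
tcp_rot: [-0.0, 0.405, 0.914, -0.0]
wrist_force: [-0.1, 0.2, -1.1]
gripper_width: 0.0591
```

Call:
servo_tool(translation=[[0,0,0.02],[0,0,0.03],[0,0,0.03]], rot=[[0,0,0],[0,0,0],[0,0,0]])

```text
time: 24.02
tool_pos: [0.6353, -0.0584, 0.0745]
tcp_rot: [0.0, 0.405, 0.914, 0.0]
wrist_force: [0.8, 0.4, -0.2]
gripper_width: 0.0592
```

Call:
servo_tool(translation=[[0,0,0.013],[0,0,0.013]], rot=[[0,0,0],[0,0,0]])

```text
time: 24.28
tool_pos: [0.6359, -0.0588, 0.0733]
tcp_rot: [0.001, 0.406, 0.914, 0.0]
wrist_force: [-1.6, -1.3, 6.7]
gripper_width: 0.059
```

Call:
servo_tool(translation=[[0,0,0.014],[0,0,0.014],[0,0,0.014]], rot=[[0,0,0],[0,0,0],[0,0,0]])

```text
time: 24.65
tool_pos: [0.6361, -0.0589, 0.0715]
tcp_rot: [0.001, 0.406, 0.914, 0.0]
wrist_force: [-1.4, -1.4, 9.6]
gripper_width: 0.0592
```

Call:
servo_tool(translation=[[0,0,0],[0,0,0],[0,0,0],[0,0,0]], rot=[[0,0,0],[0,0,0],[0,0,0],[0,0,0]], hand=150, newtons=60)

```text
time: 25.15
tool_pos: [0.636, -0.0585, 0.0711]
tcp_rot: [0.001, 0.405, 0.914, 0.0]
wrist_force: [-0.3, 0.3, 6.8]
gripper_width: 0.0505
```

Call:
servo_tool(translation=[[0,0,-0.02],[0,0,-0.06],[0,0,-0.15],[0,0,-0.3],[0,0,-0.3]], rot=[[0,0,0],[0,0,0],[0,0,0],[0,0,0],[0,0,0]])

```text
time: 25.78
tool_pos: [0.6365, -0.0584, 0.1175]
tcp_rot: [0.002, 0.405, 0.914, 0.001]
wrist_force: [1.4, -0.0, -3.3]
gripper_width: 0.0502
```

```bash
python3 - <<'E'
from h import *
o=held() or (0,0); t=slot(.044,o);print(t)
plan([(.63,.06,.24,14),(*t,.25,10.9),(*t,.175,10.9)])
E
```

```text
[ 0.6358 -0.0584  0.1162 42.1608] F [-0.1  0.4 -3.1] w 0.0507 t 25.825
held? offset tool x -0.0014 y -0.0019 (-47.6, 79, 34)
[0.60881342 0.21805322]
to [ 0.63  0.06  0.24 14.  ] shift [ 0.611  0.501 -0.825] rz 0.626 rows>= 3 
to [ 0.60881342  0.21805322  0.25       10.9       ] shift [ 1.057  0.118 -0.067] rz 0.069 rows>= 3 TOO BIG
to [ 0.60881342  0.21805322  0.175      10.9       ] shift [0.  0.  0.5] rz -0.0 rows>= 2
```

```bash
python3 - <<'E'
from h import *
plan([(.63,.075,.24,14),(.6088,.218,.25,10.9),(.6088,.218,.174,10.9)])
E
```

```text
to [ 0.63   0.075  0.24  14.   ] shift [ 0.685  0.568 -0.825] rz 0.626 rows>= 3 
to [ 0.6088  0.218   0.25   10.9   ] shift [ 0.959  0.093 -0.067] rz 0.069 rows>= 3 
to [ 0.6088  0.218   0.174  10.9   ] shift [0.    0.    0.507] rz -0.0 rows>= 2
```

Call:
servo_tool(translation=[[0.08,0.06,-0.15],[0.22,0.18,-0.38],[0.4,0.33,-0.6],[0.58,0.48,-0.8],[0.685,0.568,-0.825]], rot=[[0,0,0.1],[0,0,0.25],[0,0,0.4],[0,0,0.55],[0,0,0.626]])

```text
time: 26.45
tool_pos: [0.6299, 0.0774, 0.2406]
tcp_rot: [0.001, 0.616, 0.788, 0.001]
wrist_force: [1.0, 0.2, -3.2]
gripper_width: 0.0502
```

Call:
servo_tool(translation=[[0.25,0.02,-0.02],[0.5,0.05,-0.05],[0.75,0.07,-0.067],[0.959,0.093,-0.067],[0.959,0.093,-0.067]], rot=[[0,0,0.02],[0,0,0.04],[0,0,0.06],[0,0,0.069],[0,0,0.069]])

```text
time: 27.08
tool_pos: [0.607, 0.221, 0.248]
tcp_rot: [-0.001, 0.635, 0.772, -0.0]
wrist_force: [-0.4, -0.9, -2.7]
gripper_width: 0.0507
```

Call:
servo_tool(translation=[[0,0,0.15],[0,0,0.35],[0,0,0.47],[0,0,0.505],[0,0,0.505]], rot=[[0,0,0],[0,0,0],[0,0,0],[0,0,0],[0,0,0]])

```text
time: 27.7
tool_pos: [0.6085, 0.2178, 0.1737]
tcp_rot: [0.0, 0.637, 0.771, 0.0]
wrist_force: [0.4, -0.4, -2.7]
gripper_width: 0.0507
```

Call:
servo_tool(translation=[[0,0,0],[0,0,0],[0,0,0]], rot=[[0,0,0],[0,0,0],[0,0,0]], hand=114)

```text
time: 28.08
tool_pos: [0.6084, 0.218, 0.174]
tcp_rot: [0.0, 0.637, 0.771, 0.0]
wrist_force: [-0.1, -0.0, -1.1]
gripper_width: 0.0519
```

Call:
servo_tool(translation=[[0,0,-0.15],[0,0,-0.4],[0,0,-0.62],[0,0,-0.62]], rot=[[0,0,0],[0,0,0],[0,0,0],[0,0,0]])

```text
time: 28.58
tool_pos: [0.6094, 0.2184, 0.2694]
tcp_rot: [0.001, 0.637, 0.771, 0.002]
wrist_force: [0.2, 0.2, -2.6]
gripper_width: 0.0524
```

```bash
python3 - <<'E'
from h import *
st();p=look('wrist',.11,'w12');print([pan(h[:2]) for h in hinges(p,z=.11,**HW)[0]])
look('scene')
E
```

```text
[ 0.6094  0.2184  0.2694 10.8807] F [ 0.2  0.2 -2.6] w 0.0524 t 28.575
wrist
  (0.7697, 0.0868, -68.8, 88, 25)
  (0.5093, 0.0373, -88.3, 89, 24)
  (0.4701, 0.1005, 32.0, 61, 25)
  (0.6492, 0.223, -79.5, 74, 32)
  (0.6075, 0.2177, -78.6, 75, 31)
  (0.6218, 0.3795, -82.0, 64, 29)
  (0.5793, 0.3715, -76.6, 63, 29)
  (0.5393, 0.3643, -81.2, 62, 28)
  (0.4962, 0.3547, -78.2, 66, 29)
  (0.4564, 0.3473, -79.8, 66, 30)
[array([ 0.1791, -0.1579]), array([-0.086 , -0.1573]), array([-0.1125, -0.0878]), array([ 0.0865, -0.0014]), array([0.0445, 0.0013]), array([0.0892, 0.1575]), array([0.0459, 0.1577]), array([0.0053, 0.1582]), array([-0.0388,  0.1569]), array([-0.0793,  0.1571])]
scene
  (0.5327, -0.1904, 31.4, 79, 36)
  (0.4388, -0.1709, 24.4, 81, 36)
  (0.429, -0.0641, 59.0, 79, 39)
  (0.4345, 0.0383, 32.7, 82, 46)
  (0.6033, 0.29, -79.4, 87, 34)
  (0.5572, 0.2844, -79.4, 88, 35)
  (0.5924, 0.4486, -83.5, 86, 32)
  (0.542, 0.44, -76.5, 87, 33)
  (0.5038, 0.4364, -65.9, 88, 30)
  (0.4458, 0.417, -79.9, 82, 34)
  (0.394, 0.3868, -45.7, 62, 28)
```

Two in. Next H2 at (0.5313, −0.191), yaw 31.5°.

```bash
python3 - <<'E'
from h import *
plan([(.58,.08,.26,-14),(.55,-.055,.22,-50),(.5313,-.191,.12,-58.5),(.5313,-.191,.0695,-58.5)])
E
```

```text
to [  0.58   0.08   0.26 -14.  ] shift [-0.867 -0.358  0.042] rz 0.553 rows>= 3 
to [  0.55   -0.055   0.22  -50.   ] shift [-0.922  0.024  0.267] rz 0.8 rows>= 4 
to [  0.5313  -0.191    0.12   -58.5   ] shift [-0.678  0.614  0.667] rz 0.189 rows>= 3 
to [  0.5313  -0.191    0.0695 -58.5   ] shift [0.    0.    0.337] rz -0.0 rows>= 1
```

Call:
servo_tool(translation=[[-0.25,-0.1,0],[-0.5,-0.2,0],[-0.75,-0.3,0.03],[-0.867,-0.358,0.042]], rot=[[0,0,0.15],[0,0,0.3],[0,0,0.45],[0,0,0.553]], hand=95)

```text
time: 29.18
tool_pos: [0.5791, 0.0775, 0.2588]
tcp_rot: [-0.0, 0.79, 0.613, -0.001]
wrist_force: [0.3, 0.7, -0.6]
gripper_width: 0.0592
```

Call:
servo_tool(translation=[[-0.25,0,0.07],[-0.5,0.01,0.14],[-0.75,0.02,0.2],[-0.922,0.024,0.267],[-0.922,0.024,0.267]], rot=[[0,0,0.2],[0,0,0.4],[0,0,0.6],[0,0,0.8],[0,0,0.8]])

```text
time: 29.8
tool_pos: [0.5486, -0.057, 0.2185]
tcp_rot: [-0.0, 0.94, 0.34, -0.001]
wrist_force: [0.0, 1.3, -2.1]
gripper_width: 0.059
```

Call:
servo_tool(translation=[[-0.2,0.2,0.2],[-0.4,0.4,0.4],[-0.6,0.55,0.55],[-0.678,0.614,0.667],[-0.678,0.614,0.667]], rot=[[0,0,0.05],[0,0,0.1],[0,0,0.15],[0,0,0.189],[0,0,0.189]])

```text
time: 30.42
tool_pos: [0.5307, -0.1906, 0.1187]
tcp_rot: [-0.001, 0.962, 0.271, -0.001]
wrist_force: [0.9, 0.6, -1.5]
gripper_width: 0.0595
```

```bash
python3 - <<'E'
from h import *
w=look('wrist',.01,'w13');p=st();print(tips(w,p),proj(w,p[:3]-[0,0,.072]),proj(w,[.5313,-.191,.01]))
plan([(.5313,-.191,.0695,-58.5)])
E
```

```text
wrist
  (0.4932, -0.3637, 42.6, 75, 22)
  (0.3617, -0.1496, 21.5, 75, 23)
  (0.4286, -0.0676, 58.7, 77, 37)
  (0.5303, -0.1924, 31.7, 77, 33)
  (0.4317, 0.0363, 32.3, 76, 39)
[  0.5316  -0.1898   0.1196 -58.4051] F [ 0.   0.7 -1.7] w 0.0594 t 30.475
[(216, [(247, 253), (320, 324)]), (219, [(247, 254), (319, 325)]), (222, [(246, 254), (319, 326)]), (225, [(251, 254), (319, 322)]), (228, [(251, 254), (319, 322)])] [283.17791423 219.80525999] [284.61961699 208.69438043]
to [  0.5313  -0.191    0.0695 -58.5   ] shift [-0.006  0.006  0.334] rz 0.002 rows>= 1
```

Call:
servo_tool(translation=[[-0.006,0,0.15],[-0.006,0,0.29],[-0.006,0,0.31],[-0.006,0,0.325],[-0.006,0,0.334]], rot=[[0,0,0],[0,0,0],[0,0,0],[0,0,0],[0,0,0]])

```text
time: 31.1
tool_pos: [0.5316, -0.1909, 0.0711]
tcp_rot: [0.0, 0.962, 0.272, 0.001]
wrist_force: [-2.0, 4.2, 12.1]
gripper_width: 0.0591
```

Call:
servo_tool(translation=[[0,0,0],[0,0,0]], rot=[[0,0,0],[0,0,0]])

```text
time: 31.35
tool_pos: [0.5315, -0.191, 0.0712]
tcp_rot: [0.0, 0.962, 0.272, 0.001]
wrist_force: [-1.4, 2.8, 6.6]
gripper_width: 0.0591
```

Firm bench contact. Squeeze and lift.

Call:
servo_tool(translation=[[0,0,0],[0,0,0],[0,0,0],[0,0,0]], rot=[[0,0,0],[0,0,0],[0,0,0],[0,0,0]], hand=150, newtons=60)

```text
time: 31.85
tool_pos: [0.5314, -0.1915, 0.0708]
tcp_rot: [0.0, 0.962, 0.271, 0.001]
wrist_force: [-0.7, 1.1, 8.2]
gripper_width: 0.0502
```

Call:
servo_tool(translation=[[0,0,-0.02],[0,0,-0.06],[0,0,-0.15],[0,0,-0.3],[0,0,-0.3]], rot=[[0,0,0],[0,0,0],[0,0,0],[0,0,0],[0,0,0]])

```text
time: 32.48
tool_pos: [0.5317, -0.1917, 0.1168]
tcp_rot: [0.001, 0.962, 0.271, 0.001]
wrist_force: [0.5, 0.1, -2.8]
gripper_width: 0.0506
```

```bash
python3 - <<'E'
from h import *
o=held() or (0,0); t=slot(.0,o)
plan([(.545,-.055,.22,-35),(.56,.075,.25,0),(*t,.25,10.9),(*t,.173,10.9)])
E
```

```text
[  0.5311  -0.1914   0.1157 -58.4937] F [-0.4  0.1 -3.1] w 0.0505 t 32.525
held? offset tool x -0.0029 y 0.0033 (31.5, 80, 34)
to [  0.545  -0.055   0.22  -35.   ] shift [ 0.554 -0.727 -0.696] rz -0.522 rows>= 3 
to [0.56  0.075 0.25  0.   ] shift [ 0.767 -0.415 -0.2  ] rz -0.778 rows>= 4 
to [ 0.56022143  0.21019264  0.25       10.9       ] shift [ 0.901  0.001 -0.   ] rz -0.242 rows>= 3 
to [ 0.56022143  0.21019264  0.173      10.9       ] shift [0.    0.    0.513] rz -0.0 rows>= 2
```

Call:
servo_tool(translation=[[0.06,-0.08,-0.12],[0.18,-0.23,-0.33],[0.33,-0.43,-0.53],[0.47,-0.62,-0.69],[0.554,-0.727,-0.696]], rot=[[0,0,-0.08],[0,0,-0.2],[0,0,-0.33],[0,0,-0.45],[0,0,-0.522]])

```text
time: 33.15
tool_pos: [0.5453, -0.0524, 0.2211]
tcp_rot: [0.0, 0.886, 0.464, 0.001]
wrist_force: [-0.6, 0.7, -4.0]
gripper_width: 0.0505
```

Call:
servo_tool(translation=[[0.18,-0.1,-0.05],[0.36,-0.2,-0.1],[0.54,-0.3,-0.15],[0.7,-0.38,-0.2],[0.767,-0.415,-0.2]], rot=[[0,0,-0.18],[0,0,-0.36],[0,0,-0.54],[0,0,-0.7],[0,0,-0.778]])

```text
time: 33.78
tool_pos: [0.5593, 0.0767, 0.2486]
tcp_rot: [-0.0, 0.705, 0.709, -0.0]
wrist_force: [0.3, -0.9, -3.4]
gripper_width: 0.0502
```

Call:
servo_tool(translation=[[0.23,0,0],[0.5,0,0],[0.75,0,0],[0.901,0,0],[0.901,0,0]], rot=[[0,0,-0.07],[0,0,-0.14],[0,0,-0.2],[0,0,-0.242],[0,0,-0.242]])

```text
time: 34.4
tool_pos: [0.559, 0.212, 0.2486]
tcp_rot: [-0.0, 0.636, 0.772, -0.0]
wrist_force: [0.2, 0.1, -2.0]
gripper_width: 0.0502
```

Call:
servo_tool(translation=[[0,0,0.15],[0,0,0.35],[0,0,0.47],[0,0,0.513],[0,0,0.513]], rot=[[0,0,0],[0,0,0],[0,0,0],[0,0,0],[0,0,0]])

```text
time: 35.02
tool_pos: [0.5598, 0.2099, 0.1726]
tcp_rot: [0.0, 0.637, 0.771, -0.0]
wrist_force: [1.1, 0.2, -3.3]
gripper_width: 0.0507
```

Call:
servo_tool(translation=[[0,0,0],[0,0,0],[0,0,0]], rot=[[0,0,0],[0,0,0],[0,0,0]], hand=114)

```text
time: 35.4
tool_pos: [0.5598, 0.2102, 0.1729]
tcp_rot: [0.0, 0.637, 0.771, 0.0]
wrist_force: [-0.6, -1.0, -1.2]
gripper_width: 0.0525
```

Call:
servo_tool(translation=[[0,0,-0.15],[0,0,-0.4],[0,0,-0.62],[0,0,-0.62]], rot=[[0,0,0],[0,0,0],[0,0,0],[0,0,0]])

```text
time: 35.9
tool_pos: [0.5607, 0.2106, 0.2681]
tcp_rot: [0.001, 0.637, 0.771, 0.002]
wrist_force: [0.5, -0.2, -2.5]
gripper_width: 0.0527
```

```bash
python3 - <<'E'
from h import *
p=look('wrist',.11,'w14');st();print([pan(h[:2]) for h in hinges(p,z=.11,**HW)[0]])
look('scene')
plan([(.54,.08,.26,-20),(.48,-.045,.22,-60),(.4375,-.1725,.12,-66),(.4375,-.1725,.069,-66)])
E
```

```text
wrist
  (0.7203, 0.0798, -68.8, 88, 25)
  (0.4609, 0.0307, -88.3, 88, 24)
  (0.4587, 0.0982, 32.6, 58, 27)
  (0.6489, 0.2226, -79.5, 74, 32)
  (0.5598, 0.2071, -79.2, 75, 32)
  (0.6072, 0.2173, -79.0, 75, 31)
  (0.6172, 0.3797, -82.0, 66, 30)
  (0.5746, 0.3712, -76.9, 64, 29)
  (0.5343, 0.364, -82.0, 63, 28)
  (0.4914, 0.3541, -78.2, 66, 28)
  (0.4518, 0.3464, -80.0, 66, 29)
[ 0.56    0.2103  0.2664 10.8832] F [ 0.2 -0.1 -1.5] w 0.0523 t 35.95
[array([ 0.1292, -0.1554]), array([-0.1348, -0.1546]), array([-0.1242, -0.0879]), array([ 0.0861, -0.0017]), array([-0.0043, -0.0001]), array([0.0442, 0.001 ]), array([0.0847, 0.1585]), array([0.0413, 0.1583]), array([0.0003, 0.1588]), array([-0.0437,  0.1572]), array([-0.084 ,  0.1571])]
scene
  (0.4387, -0.1716, 23.7, 80, 36)
  (0.4291, -0.0642, 58.5, 79, 39)
  (0.4325, 0.0407, 32.0, 81, 39)
  (0.6039, 0.2899, -80.3, 87, 34)
  (0.5569, 0.284, -79.4, 88, 36)
  (0.5055, 0.2734, -79.8, 88, 35)
  (0.5924, 0.4486, -83.5, 86, 32)
  (0.542, 0.44, -76.5, 87, 33)
  (0.4954, 0.4318, -81.7, 86, 34)
  (0.4447, 0.4186, -78.1, 86, 35)
  (0.3941, 0.4016, -59.1, 82, 32)
to [  0.54   0.08   0.26 -20.  ] shift [-0.827 -0.291  0.035] rz 0.686 rows>= 3 
to [ 4.8e-01 -4.5e-02  2.2e-01 -6.0e+01] shift [-0.92  -0.091  0.267] rz 0.889 rows>= 4 
to [  0.4375  -0.1725   0.12   -66.    ] shift [-0.67   0.594  0.667] rz 0.133 rows>= 3 
to [  0.4375  -0.1725   0.069  -66.    ] shift [0.   0.   0.34] rz -0.0 rows>= 1
```

Three in. Next H4 at (0.4375, −0.172), yaw 24°.

Call:
servo_tool(translation=[[-0.25,-0.08,0],[-0.5,-0.17,0],[-0.75,-0.26,0.03],[-0.827,-0.291,0.035]], rot=[[0,0,0.18],[0,0,0.36],[0,0,0.54],[0,0,0.686]], hand=95)

```text
time: 36.5
tool_pos: [0.5391, 0.0772, 0.2588]
tcp_rot: [-0.0, 0.821, 0.571, -0.001]
wrist_force: [0.2, 1.2, -0.9]
gripper_width: 0.0589
```

Call:
servo_tool(translation=[[-0.25,-0.02,0.07],[-0.5,-0.05,0.14],[-0.75,-0.07,0.2],[-0.92,-0.091,0.267],[-0.92,-0.091,0.267]], rot=[[0,0,0.2],[0,0,0.4],[0,0,0.6],[0,0,0.8],[0,0,0.889]])

```text
time: 37.12
tool_pos: [0.4783, -0.0468, 0.2185]
tcp_rot: [-0.0, 0.967, 0.256, -0.001]
wrist_force: [1.0, 0.2, -1.7]
gripper_width: 0.0591
```

Call:
servo_tool(translation=[[-0.2,0.2,0.2],[-0.4,0.38,0.4],[-0.6,0.53,0.55],[-0.67,0.585,0.667],[-0.67,0.585,0.667]], rot=[[0,0,0.03],[0,0,0.06],[0,0,0.1],[0,0,0.133],[0,0,0.133]])

```text
time: 37.75
tool_pos: [0.4352, -0.1717, 0.1185]
tcp_rot: [-0.0, 0.978, 0.207, -0.002]
wrist_force: [0.7, 0.6, -0.6]
gripper_width: 0.0587
```

```bash
python3 - <<'E'
from h import *
w=look('wrist',.01,'w15');p=st();print(proj(w,p[:3]-[0,0,.072]),tips(w,p)[:2])
plan([(.437,-.171,.069,-66)])
E
```

```text
wrist
  (0.3755, -0.3383, 35.1, 75, 22)
  (0.2735, -0.1087, 12.8, 75, 22)
  (0.436, -0.1736, 24.6, 77, 33)
  (0.4274, -0.0668, 58.5, 77, 35)
  (0.4314, 0.0368, 32.2, 76, 37)
[  0.4363  -0.171    0.1194 -65.9813] F [ 1.1  0.6 -0.9] w 0.0589 t 37.8
[283.02646573 220.0038482 ] [(217, [(247, 253), (320, 325)]), (220, [(246, 254), (319, 326)])]
to [  0.437  -0.171   0.069 -66.   ] shift [0.004 0.002 0.336] rz 0.0 rows>= 1
```

Call:
servo_tool(translation=[[0,0,0.15],[0,0,0.29],[0,0,0.31],[0,0,0.325],[0,0,0.336]], rot=[[0,0,0],[0,0,0],[0,0,0],[0,0,0],[0,0,0]])

```text
time: 38.42
tool_pos: [0.4379, -0.171, 0.0706]
tcp_rot: [0.0, 0.978, 0.208, 0.001]
wrist_force: [-2.2, 4.3, 12.7]
gripper_width: 0.0594
```

Call:
servo_tool(translation=[[0,0,0],[0,0,0]], rot=[[0,0,0],[0,0,0]])

```text
time: 38.67
tool_pos: [0.4378, -0.171, 0.0706]
tcp_rot: [0.0, 0.978, 0.208, 0.001]
wrist_force: [-0.3, 2.7, 5.7]
gripper_width: 0.0591
```

Call:
servo_tool(translation=[[0,0,0],[0,0,0],[0,0,0],[0,0,0]], rot=[[0,0,0],[0,0,0],[0,0,0],[0,0,0]], hand=150, newtons=60)

```text
time: 39.17
tool_pos: [0.4376, -0.1713, 0.0702]
tcp_rot: [0.0, 0.978, 0.208, 0.001]
wrist_force: [-0.9, 0.2, 8.8]
gripper_width: 0.0504
```

Call:
servo_tool(translation=[[0,0,-0.02],[0,0,-0.06],[0,0,-0.15],[0,0,-0.3],[0,0,-0.3]], rot=[[0,0,0],[0,0,0],[0,0,0],[0,0,0],[0,0,0]])

```text
time: 39.8
tool_pos: [0.438, -0.1714, 0.1163]
tcp_rot: [0.0, 0.978, 0.208, 0.002]
wrist_force: [0.4, 0.2, -3.1]
gripper_width: 0.0505
```

```bash
python3 - <<'E'
from h import *
o=held() or (0,0); t=slot(-.0478,o)
plan([(.47,-.045,.22,-40),(.50,.08,.25,-3),(*t,.25,10.9),(*t,.1725,10.9)])
E
```

```text
[  0.4375  -0.1712   0.1153 -65.9558] F [-0.8  0.4 -2.9] w 0.0506 t 39.85
held? offset tool x -0.0041 y 0.0032 (24.3, 80, 34)
to [  0.47   -0.045   0.22  -40.   ] shift [ 0.54  -0.68  -0.698] rz -0.577 rows>= 3 
to [ 0.5   0.08  0.25 -3.  ] shift [ 0.767 -0.382 -0.2  ] rz -0.822 rows>= 4 
to [ 0.51309753  0.20238057  0.25       10.9       ] shift [ 0.819  0.044 -0.   ] rz -0.309 rows>= 2 
to [ 0.51309753  0.20238057  0.1725     10.9       ] shift [0.    0.    0.517] rz -0.0 rows>= 2
```

Call:
servo_tool(translation=[[0.06,-0.08,-0.12],[0.18,-0.23,-0.33],[0.33,-0.43,-0.53],[0.47,-0.6,-0.69],[0.54,-0.68,-0.698]], rot=[[0,0,-0.08],[0,0,-0.2],[0,0,-0.35],[0,0,-0.5],[0,0,-0.577]])

```text
time: 40.48
tool_pos: [0.4703, -0.0434, 0.2199]
tcp_rot: [0.0, 0.905, 0.425, 0.001]
wrist_force: [-0.6, -1.0, -3.2]
gripper_width: 0.0506
```

Call:
servo_tool(translation=[[0.18,-0.09,-0.05],[0.36,-0.18,-0.1],[0.54,-0.27,-0.15],[0.7,-0.35,-0.2],[0.767,-0.382,-0.2]], rot=[[0,0,-0.18],[0,0,-0.36],[0,0,-0.54],[0,0,-0.72],[0,0,-0.822]])

```text
time: 41.1
tool_pos: [0.4995, 0.0808, 0.2479]
tcp_rot: [-0.001, 0.724, 0.69, -0.001]
wrist_force: [-0.2, -0.9, -2.1]
gripper_width: 0.0507
```

Call:
servo_tool(translation=[[0.2,0.02,0],[0.45,0.04,0],[0.7,0.06,0],[0.819,0.07,0],[0.819,0.07,0]], rot=[[0,0,-0.08],[0,0,-0.16],[0,0,-0.25],[0,0,-0.309],[0,0,-0.309]])

```text
time: 41.72
tool_pos: [0.5163, 0.204, 0.2488]
tcp_rot: [-0.0, 0.635, 0.772, -0.0]
wrist_force: [0.1, -0.7, -3.3]
gripper_width: 0.0504
```

Call:
servo_tool(translation=[[0,0,0.15],[0,0,0.35],[0,0,0.47],[0,0,0.517],[0,0,0.517]], rot=[[0,0,0],[0,0,0],[0,0,0],[0,0,0],[0,0,0]])

```text
time: 42.35
tool_pos: [0.5167, 0.2019, 0.172]
tcp_rot: [-0.0, 0.637, 0.771, -0.0]
wrist_force: [0.4, -0.1, -2.9]
gripper_width: 0.0503
```

Call:
servo_tool(translation=[[0,0,0],[0,0,0],[0,0,0]], rot=[[0,0,0],[0,0,0],[0,0,0]], hand=114)

```text
time: 42.72
tool_pos: [0.5167, 0.2021, 0.1722]
tcp_rot: [0.0, 0.637, 0.771, 0.0]
wrist_force: [0.4, 0.0, -1.8]
gripper_width: 0.0523
```

Call:
servo_tool(translation=[[0,0,-0.15],[0,0,-0.4],[0,0,-0.62],[0,0,-0.62]], rot=[[0,0,0],[0,0,0],[0,0,0],[0,0,0]])

```text
time: 43.22
tool_pos: [0.5176, 0.2025, 0.2673]
tcp_rot: [0.001, 0.637, 0.771, 0.002]
wrist_force: [-0.8, 0.3, -1.8]
gripper_width: 0.0524
```

```bash
python3 - <<'E'
from h import *
p=look('wrist',.11,'w16');st();print([pan(h[:2]) for h in hinges(p,z=.11,**HW)[0]])
look('scene','').__class__ if 0 else look('scene')
plan([(.48,.09,.26,-22),(.433,.039,.15,-57.5),(.433,.039,.0685,-57.5)])
E
```

```text
wrist
  (0.6767, 0.0724, -68.8, 88, 25)
  (0.4182, 0.0236, -89.3, 87, 25)
  (0.6486, 0.2229, -79.2, 75, 33)
  (0.5168, 0.1982, -79.2, 75, 31)
  (0.5595, 0.2074, -78.8, 75, 32)
  (0.6064, 0.2175, -79.0, 75, 32)
  (0.6133, 0.3794, -82.1, 67, 31)
  (0.5709, 0.3709, -76.6, 64, 29)
  (0.5305, 0.3633, -82.1, 64, 29)
  (0.4873, 0.3532, -78.6, 65, 28)
  (0.4475, 0.3452, -80.1, 66, 28)
[ 0.5169  0.2022  0.2656 10.8825] F [-0.6  0.2 -1.8] w 0.0521 t 43.275
[array([ 0.085 , -0.1545]), array([-0.178 , -0.1535]), array([ 0.0859, -0.0014]), array([-0.0482, -0.0007]), array([-0.0045,  0.0003]), array([0.0434, 0.0013]), array([0.0808, 0.159 ]), array([0.0376, 0.1587]), array([-0.0035,  0.1588]), array([-0.0479,  0.1571]), array([-0.0885,  0.1568])]
scene
  (0.4286, -0.0639, 58.4, 79, 39)
  (0.4328, 0.0405, 31.7, 81, 40)
  (0.6037, 0.2899, -79.4, 87, 35)
  (0.5574, 0.2841, -79.4, 88, 35)
  (0.5056, 0.2733, -79.8, 88, 35)
  (0.4593, 0.2629, -80.6, 88, 35)
  (0.5924, 0.4486, -83.5, 86, 32)
  (0.542, 0.4398, -76.5, 87, 33)
  (0.4954, 0.4318, -81.7, 86, 34)
  (0.4448, 0.4186, -77.6, 86, 34)
  (0.3983, 0.409, -80.0, 85, 33)
to [  0.48   0.09   0.26 -22.  ] shift [-0.687 -0.379  0.03 ] rz 0.731 rows>= 4 
to [ 4.33e-01  3.90e-02  1.50e-01 -5.75e+01] shift [-0.433 -0.163  0.733] rz 0.789 rows>= 4 
to [ 4.33e-01  3.90e-02  6.85e-02 -5.75e+01] shift [0.    0.    0.543] rz -0.0 rows>= 2
```

Four in. Last is H6 at (0.4318, 0.038), yaw 32°.

Call:
servo_tool(translation=[[-0.2,-0.1,0],[-0.4,-0.2,0],[-0.55,-0.3,0.03],[-0.687,-0.379,0.03],[-0.687,-0.379,0.03]], rot=[[0,0,0.18],[0,0,0.36],[0,0,0.54],[0,0,0.731],[0,0,0.731]], hand=95)

```text
time: 43.95
tool_pos: [0.4792, 0.0885, 0.2593]
tcp_rot: [-0.0, 0.83, 0.558, -0.001]
wrist_force: [-0.0, 0.9, -2.0]
gripper_width: 0.059
```

Call:
servo_tool(translation=[[-0.15,-0.05,0.15],[-0.28,-0.1,0.35],[-0.4,-0.15,0.55],[-0.44,-0.168,0.733],[-0.44,-0.168,0.733]], rot=[[0,0,0.2],[0,0,0.4],[0,0,0.6],[0,0,0.789],[0,0,0.789]])

```text
time: 44.58
tool_pos: [0.4306, 0.0383, 0.1487]
tcp_rot: [0.0, 0.96, 0.281, -0.002]
wrist_force: [0.4, 0.6, -1.2]
gripper_width: 0.0592
```

```bash
python3 - <<'E'
from h import *
w=look('wrist',.01,'w17');p=st();print(proj(w,p[:3]-[0,0,.072]),tips(w,p)[:2])
plan([(.431,.0393,.0685,-57.7)])
E
```

```text
wrist
  (0.3856, -0.1592, 43.7, 84, 25)
  (0.2348, 0.0762, 21.5, 84, 25)
  (0.4372, -0.0677, 76.8, 83, 30)
  (0.4299, 0.0401, 31.8, 77, 33)
  (0.5133, 0.2247, -58.9, 71, 22)
[ 4.317e-01  3.870e-02  1.499e-01 -5.722e+01] F [ 0.7 -0.2 -0.6] w 0.0592 t 44.625
[283.81009771 219.64422875] [(216, [(319, 325)]), (219, [(247, 253), (319, 326)])]
to [ 4.31e-01  3.93e-02  6.85e-02 -5.77e+01] shift [-0.002 -0.006  0.543] rz 0.011 rows>= 2
```

Call:
servo_tool(translation=[[-0.003,-0.012,0.2],[-0.003,-0.012,0.4],[-0.003,-0.012,0.5],[-0.003,-0.012,0.53],[-0.003,-0.012,0.543]], rot=[[0,0,0.01],[0,0,0.01],[0,0,0.01],[0,0,0.01],[0,0,0.01]])

```text
time: 45.25
tool_pos: [0.432, 0.0405, 0.07]
tcp_rot: [-0.0, 0.961, 0.277, 0.001]
wrist_force: [-2.3, 3.1, 12.3]
gripper_width: 0.0592
```

Call:
servo_tool(translation=[[0,0,0],[0,0,0]], rot=[[0,0,0],[0,0,0]])

```text
time: 45.5
tool_pos: [0.4317, 0.0402, 0.0699]
tcp_rot: [-0.0, 0.961, 0.277, 0.001]
wrist_force: [-1.6, 2.4, 7.1]
gripper_width: 0.059
```

Call:
servo_tool(translation=[[0,0,0],[0,0,0],[0,0,0],[0,0,0]], rot=[[0,0,0],[0,0,0],[0,0,0],[0,0,0]], hand=150, newtons=60)

```text
time: 46.0
tool_pos: [0.4316, 0.0398, 0.0697]
tcp_rot: [-0.0, 0.961, 0.276, 0.001]
wrist_force: [0.7, -0.5, 8.9]
gripper_width: 0.0501
```

Call:
servo_tool(translation=[[0,0,-0.02],[0,0,-0.06],[0,0,-0.15],[0,0,-0.3],[0,0,-0.3]], rot=[[0,0,0],[0,0,0],[0,0,0],[0,0,0],[0,0,0]])

```text
time: 46.62
tool_pos: [0.4317, 0.0399, 0.1155]
tcp_rot: [-0.0, 0.961, 0.276, 0.002]
wrist_force: [0.3, -0.5, -1.7]
gripper_width: 0.0506
```

```bash
python3 - <<'E'
from h import *
o=held() or (0,0); t=slot(-.090,(o[0],-.001))
plan([(.455,.07,.25,-22),(*t,.25,10.9),(*t,.172,10.9)])
E
```

```text
[ 4.3120e-01  3.9800e-02  1.1460e-01 -5.7955e+01] F [ 0.2  0.4 -3.6] w 0.05 t 46.675
held? offset tool x -0.0035 y 0.0026 (32.0, 80, 34)
to [  0.455   0.07    0.25  -22.   ] shift [ 0.241 -0.086 -0.903] rz -0.799 rows>= 4 
to [ 0.47595258  0.19456198  0.25       10.9       ] shift [ 0.822 -0.182 -0.   ] rz -0.731 rows>= 4 
to [ 0.47595258  0.19456198  0.172      10.9       ] shift [0.   0.   0.52] rz -0.0 rows>= 2
```

Call:
servo_tool(translation=[[0.03,-0.01,-0.15],[0.08,-0.03,-0.4],[0.15,-0.05,-0.65],[0.21,-0.08,-0.85],[0.241,-0.086,-0.903]], rot=[[0,0,-0.1],[0,0,-0.28],[0,0,-0.48],[0,0,-0.68],[0,0,-0.799]])

```text
time: 47.3
tool_pos: [0.4552, 0.0704, 0.2504]
tcp_rot: [0.0, 0.828, 0.561, 0.001]
wrist_force: [0.2, -0.2, -2.9]
gripper_width: 0.0502
```

Call:
servo_tool(translation=[[0.18,-0.04,0],[0.38,-0.08,0],[0.58,-0.13,0],[0.75,-0.17,0],[0.822,-0.182,0]], rot=[[0,0,-0.18],[0,0,-0.36],[0,0,-0.54],[0,0,-0.7],[0,0,-0.731]])

```text
time: 47.92
tool_pos: [0.475, 0.1954, 0.2483]
tcp_rot: [-0.0, 0.636, 0.772, -0.001]
wrist_force: [0.1, -1.0, -2.7]
gripper_width: 0.0504
```

Call:
servo_tool(translation=[[0,0,0],[0,0,0.2],[0,0,0.4],[0,0,0.52],[0,0,0.52]], rot=[[0,0,0],[0,0,0],[0,0,0],[0,0,0],[0,0,0]])

```text
time: 48.55
tool_pos: [0.4748, 0.1927, 0.1704]
tcp_rot: [-0.0, 0.638, 0.77, -0.001]
wrist_force: [-0.4, 0.8, -3.0]
gripper_width: 0.0505
```

Call:
servo_tool(translation=[[0,0,0],[0,0,0],[0,0,0],[0,0,0]], rot=[[0,0,0],[0,0,0],[0,0,0],[0,0,0]], hand=114)

```text
time: 49.05
tool_pos: [0.4755, 0.1943, 0.1716]
tcp_rot: [0.0, 0.637, 0.771, 0.0]
wrist_force: [0.1, 0.4, -1.8]
gripper_width: 0.0523
```

Call:
servo_tool(translation=[[0,0,-0.1],[0,0,-0.3],[0,0,-0.62],[0,0,-0.62]], rot=[[0,0,0],[0,0,0],[0,0,0],[0,0,0]])

```text
time: 49.55
tool_pos: [0.477, 0.195, 0.2686]
tcp_rot: [0.001, 0.637, 0.771, 0.003]
wrist_force: [0.2, -0.7, -1.0]
gripper_width: 0.0522
```

```bash
python3 - <<'E'
from h import *
p=look('wrist',.095,'w18');st();print([pan(h[:2]) for h in hinges(p,z=.095,**HW)[0]])
s=look('scene');d=snapshot('side')
cv2.imwrite('pics/z9.png',np.hstack([cv2.resize(s['pixels'][100:235,250:400,::-1],(444,400),interpolation=cv2.INTER_CUBIC),cv2.resize(d['pixels'][190:350,130:270,::-1],(350,400),interpolation=cv2.INTER_CUBIC)]))
E
```

```text
wrist
  (0.6452, 0.0545, -68.8, 93, 26)
  (0.3737, 0.0036, -89.5, 92, 26)
  (0.6478, 0.223, -79.3, 74, 34)
  (0.5168, 0.1984, -78.2, 74, 31)
  (0.4754, 0.1905, -79.9, 74, 31)
  (0.559, 0.2071, -78.7, 75, 32)
  (0.6056, 0.2177, -79.0, 74, 32)
  (0.6239, 0.3885, -82.0, 71, 35)
  (0.5774, 0.3786, -76.4, 67, 33)
  (0.5331, 0.3703, -82.1, 66, 32)
  (0.4865, 0.3591, -78.3, 67, 31)
  (0.4426, 0.35, -79.9, 68, 31)
[ 0.4761  0.1946  0.2664 10.8818] F [-0.2 -0.6 -2.9] w 0.0524 t 49.6
[array([ 0.0507, -0.1661]), array([-0.2255, -0.1647]), array([ 0.0851, -0.0011]), array([-0.0482, -0.0005]), array([-0.0903, -0.0004]), array([-0.0051,  0.0001]), array([0.0427, 0.0017]), array([0.093 , 0.1659]), array([0.0454, 0.165 ]), array([0.0003, 0.1652]), array([-0.0475,  0.163 ]), array([-0.0924,  0.1624])]
scene
  (0.4264, -0.0625, 59.0, 79, 45)
  (0.6119, 0.279, -80.0, 86, 33)
  (0.5662, 0.2725, -78.6, 85, 34)
  (0.5154, 0.2617, -78.8, 85, 34)
  (0.584, 0.4615, -83.4, 87, 32)
  (0.4346, 0.4319, -78.0, 88, 35)
  (0.387, 0.4221, -79.8, 86, 36)
```

View pics/z9.png

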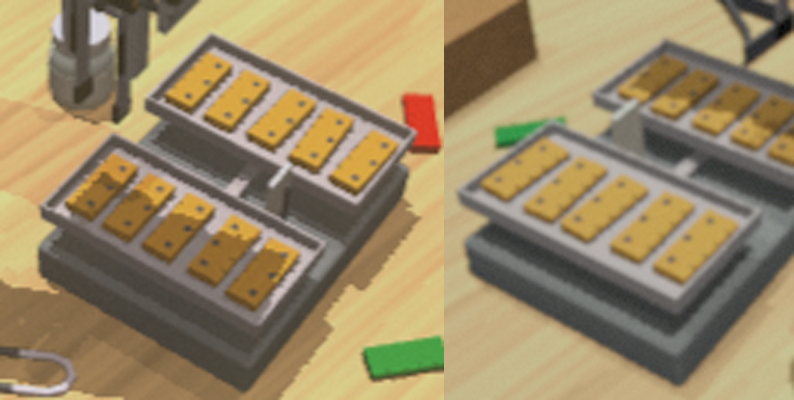

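Both scene and side crops show five hinges in each tray, and both pans near level with all hinges flat. Now return the tongs to the caddy.

```bash
python3 - <<'E'
from h import *
plan([(.53,.06,.26,-30),(.58,-.075,.24,-70),(.615,-.21,.21,-85.5),(.625,-.3095,.17,-85.5)])
E
```

```text
to [  0.53   0.06   0.26 -30.  ] shift [-0.947  0.191  0.027] rz 0.909 rows>= 4 
to [  0.58   -0.075   0.24  -70.   ] shift [-0.613  0.739  0.133] rz 0.889 rows>= 4 
to [  0.615  -0.21    0.21  -85.5  ] shift [-0.089  0.926  0.2  ] rz 0.344 rows>= 3 
to [  0.625   -0.3095   0.17   -85.5   ] shift [0.014 0.667 0.267] rz -0.0 rows>= 2
```

Call:
servo_tool(translation=[[-0.2,0.04,0],[-0.4,0.08,0.02],[-0.6,0.13,0.027],[-0.8,0.17,0.027],[-0.947,0.191,0.027]], rot=[[0,0,0.18],[0,0,0.36],[0,0,0.55],[0,0,0.75],[0,0,0.909]], hand=106)

```text
time: 50.32
tool_pos: [0.5301, 0.0587, 0.259]
tcp_rot: [-0.0, 0.867, 0.497, -0.001]
wrist_force: [-0.4, -0.4, -1.4]
gripper_width: 0.0553
```

Call:
servo_tool(translation=[[-0.15,0.18,0.03],[-0.3,0.36,0.07],[-0.45,0.54,0.1],[-0.6,0.7,0.133],[-0.613,0.739,0.133]], rot=[[0,0,0.2],[0,0,0.4],[0,0,0.6],[0,0,0.8],[0,0,0.889]])

```text
time: 50.95
tool_pos: [0.5796, -0.0775, 0.2387]
tcp_rot: [0.0, 0.985, 0.17, -0.002]
wrist_force: [0.4, 0.7, -1.1]
gripper_width: 0.055
```

Call:
servo_tool(translation=[[-0.02,0.25,0.05],[-0.05,0.5,0.1],[-0.08,0.75,0.15],[-0.089,0.926,0.2],[-0.089,0.926,0.2]], rot=[[0,0,0.1],[0,0,0.2],[0,0,0.3],[0,0,0.344],[0,0,0.344]])

```text
time: 51.58
tool_pos: [0.6146, -0.2117, 0.2087]
tcp_rot: [0.0, 0.999, 0.038, -0.001]
wrist_force: [1.0, 0.2, -1.7]
gripper_width: 0.0551
```

Call:
servo_tool(translation=[[0,0.2,0],[0.01,0.45,0],[0.014,0.6,0],[0.014,0.667,0.15],[0.014,0.667,0.267]], rot=[[0,0,0],[0,0,0],[0,0,0],[0,0,0],[0,0,0]])

```text
time: 52.2
tool_pos: [0.6246, -0.3088, 0.1678]
tcp_rot: [-0.001, 0.999, 0.039, -0.001]
wrist_force: [1.0, 1.5, -1.7]
gripper_width: 0.0554
```

```bash
python3 - <<'E'
from h import *
w=snapshot('wrist');s=look('scene',.1);p=st();print(tips(w,p),proj(w,p[:3]-[0,0,.07]))
save(w,'w19')
c,sn=np.cos(np.radians(4.5)),np.sin(np.radians(4.5))
for a,b in ((-.02,-.046),(-.02,.046),(.02,-.046),(.02,.046)): print(proj(w,(.625+c*a-sn*b,-.311+sn*a+c*b,.048)))
b=w['pixels'][140:290,200:380,::-1];cv2.imwrite('pics/z10.png',cv2.resize(b,None,fx=4,fy=4,interpolation=cv2.INTER_CUBIC))
plan([(.625,-.3095,.0765,-85.5)])
E
```

```text
scene
  (0.4044, -0.3295, -10.8, 95, 33)
  (0.4867, -0.0952, 59.0, 73, 36)
  (0.6545, 0.2203, -79.5, 79, 31)
  (0.613, 0.2145, -78.6, 78, 32)
  (0.5662, 0.2045, -78.1, 78, 31)
  (0.5238, 0.1955, -80.8, 78, 30)
  (0.4759, 0.1732, -79.7, 70, 33)
  (0.6292, 0.3883, -83.4, 80, 30)
  (0.4917, 0.361, -78.0, 81, 32)
  (0.4481, 0.352, -79.8, 79, 33)
[  0.6241  -0.3073   0.1668 -85.4232] F [-0.8 -0.1 -1. ] w 0.0555 t 52.3
[(219, [(252, 259), (313, 321)]), (222, [(251, 259), (313, 322)]), (225, [(251, 259), (313, 322)]), (228, [(255, 259), (313, 317)]), (231, [(255, 259), (314, 318)])] [280.96411923 223.39231456]
[334.05417156 227.52474462]
[237.74520045 227.51906814]
[335.71587132 186.24009848]
[236.03408565 186.24398428]
to [ 6.250e-01 -3.095e-01  7.650e-02 -8.550e+01] shift [0.005 0.015 0.602] rz 0.002 rows>= 2
```

View pics/z10.png

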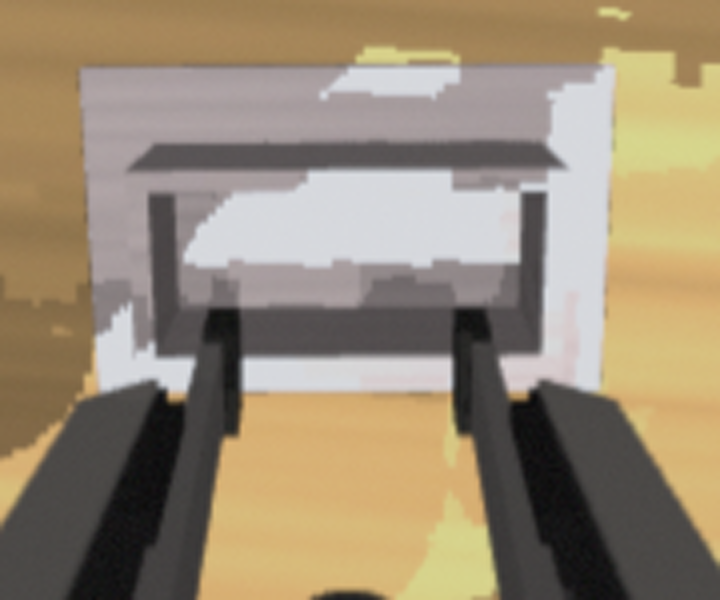

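The caddy opening is at (150–545, 193–355) with the tips centred at (347,310), so it's aligned. Lower, check the force, release.

Call:
servo_tool(translation=[[0,0,0.2],[0,0,0.35],[0,0,0.5],[0,0,0.59],[0,0,0.59]], rot=[[0,0,0],[0,0,0],[0,0,0],[0,0,0],[0,0,0]])

```text
time: 52.92
tool_pos: [0.6248, -0.3092, 0.0809]
tcp_rot: [-0.0, 0.999, 0.039, -0.001]
wrist_force: [0.5, -0.0, -0.8]
gripper_width: 0.055
```

```bash
python3 - <<'E'
from h import *
snapshot('side');st()
E
```

```text
[ 6.25200e-01 -3.09600e-01  8.18000e-02 -8.54993e+01] F [ 0.2  0.5 -1.2] w 0.0556 t 52.975
```

Call:
servo_tool(translation=[[0,0,0.02],[0,0,0.036],[0,0,0.036]], rot=[[0,0,0],[0,0,0],[0,0,0]], hand=95)

```text
time: 53.35
tool_pos: [0.6252, -0.3096, 0.0765]
tcp_rot: [-0.0, 0.999, 0.039, 0.0]
wrist_force: [-0.2, -0.0, -0.7]
gripper_width: 0.0593
```

Call:
servo_tool(translation=[[0,0,0],[0,0,0],[0,0,0],[0,0,0],[0,0,0]], rot=[[0,0,0],[0,0,0],[0,0,0],[0,0,0],[0,0,0]], hand=0)

```text
time: 53.98
tool_pos: [0.6252, -0.3096, 0.0764]
tcp_rot: [-0.0, 0.999, 0.039, 0.0]
wrist_force: [-0.9, 0.2, -0.3]
gripper_width: 0.094
```

Call:
servo_tool(translation=[[0,0,-0.15],[0,0,-0.45],[0,0,-0.9],[0,0,-0.9]], rot=[[0,0,0],[0,0,0],[0,0,0],[0,0,0]])

```text
time: 54.48
tool_pos: [0.627, -0.3111, 0.2181]
tcp_rot: [0.002, 0.999, 0.039, 0.004]
wrist_force: [0.2, -0.3, -1.2]
gripper_width: 0.0939
```

```bash
python3 - <<'E'
from h import *
w=snapshot('wrist');s=look('scene',.1);d=snapshot('side');p=st()
print(proj(w,(.625,-.311,.127)))
cv2.imwrite('pics/z11.png',np.hstack([cv2.resize(w['pixels'][130:330,180:380,::-1],(400,400)),cv2.resize(s['pixels'][260:380,110:230,::-1],(400,400),interpolation=cv2.INTER_CUBIC)]))
# needle / level check from both pan rims: save crop numbers
for n in ('tongs','isolator_lever'):
  for q in (s,w): print(n,[(np.round(b['bbox']).tolist(),round(b['conf'],2)) for b in spotter.find_in(q,n)][:2])
E
```

```text
scene
  (0.4052, -0.3276, 4.8, 79, 42)
  (0.4867, -0.0952, 59.0, 73, 36)
  (0.6547, 0.2204, -79.5, 79, 31)
  (0.6128, 0.2145, -78.6, 78, 32)
  (0.5661, 0.2045, -78.3, 78, 31)
  (0.5247, 0.1956, -80.8, 78, 32)
  (0.4759, 0.1732, -79.7, 70, 33)
  (0.6292, 0.3883, -83.4, 80, 30)
  (0.5822, 0.3808, -74.9, 81, 32)
  (0.5394, 0.373, -81.6, 80, 31)
  (0.4914, 0.361, -78.0, 81, 31)
  (0.448, 0.352, -79.8, 79, 33)
[  0.6251  -0.3094   0.2121 -85.4987] F [-0.1  0.6 -0.5] w 0.0938 t 54.625
[282.31661732 219.05461627]
tongs [([167.0, 319.0, 30.0, 40.0], 0.9), ([331.0, 135.0, 16.0, 21.0], 0.47)]
tongs [([285.0, 210.0, 67.0, 46.0], 0.79)]
isolator_lever [([83.0, 282.0, 36.0, 30.0], 0.87)]
isolator_lever [([352.0, 361.0, 24.0, 40.0], 0.74)]
```

View pics/z11.png

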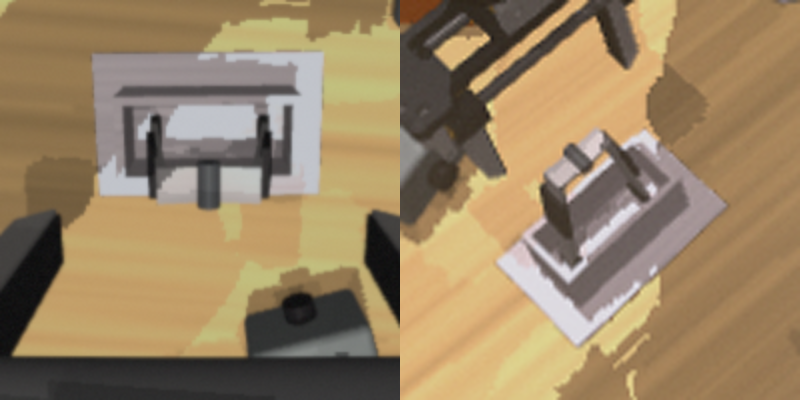

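The tongs stand upright and centred in the caddy: wrist crop cylinder at (208,185), both arms inside the walls. By ray comparison, pan B has dropped 15.4 mm from its up stop, so it is level. Next I'll locate the lever for switching ON.

```bash
python3 - <<'E'
from h import *
np.set_printoptions(precision=4,suppress=True)
s=snapshot('scene');w=snapshot('wrist');d=snapshot('side');p,R=now()
g=s['pixels'][262:300,55:110].astype(int).max(2); ys,xs=np.where(g<45); print('dark scene px',xs.mean()+55,ys.mean()+262,len(xs))
T=np.eye(4);T[:3,:3]=R;T[:3,3]=p[:3]
Rold=np.array([[0,1,0],[1,0,0],[0,0,-1.]]);To=np.eye(4);To[:3,:3]=Rold;To[:3,3]=[.4977,-.3814,.246]
w1=dict(w);w1['extrinsics']=np.array(w['extrinsics'])@T@np.linalg.inv(To)
print('check caddy',quad([at_z(w1,q,.003) for q in [(350,73),(418,69),(420,181),(353,185)]]))
for z in (.12,): print('knob w1',at_z(w1,(203,236),z),'scene',at_z(s,(73,275.5),z))
print('tri',tri([(w1,(203,236)),(s,(73,275.5))]))
print('box top corners w1',quad([at_z(w1,q,.056) for q in [(209,192),(286,160),(302,214),(228,240)]]))
print('strips',[at_z(w1,q,.056)[:2] for q in [(222,206),(280,181),(230,232),(288,210)]])
E
```

```text
dark scene px nan nan 0
check caddy (array([ 628.3, -309.6]), array([ 89.7, 140.7]), 4.3)
knob w1 [ 0.4183 -0.4119  0.12  ] scene [ 0.4139 -0.4147  0.12  ]
tri [ 0.417  -0.4133  0.1214]
box top corners w1 (array([ 465. , -391.9]), array([98.7, 65.8]), 20.1)
strips [array([ 0.425 , -0.3975]), array([ 0.4931, -0.3679]), array([ 0.4329, -0.4296]), array([ 0.5023, -0.4023])]<stdin>:4: RuntimeWarning: Mean of empty slice.
  ret = ret.dtype.type(ret / rcount)
```

```bash
python3 - <<'E'
from h import *
plan([(.50,-.38,.25,-85.5),(.368,-.432,.25,-85.5),(.368,-.432,.125,-85.5),(.472,-.390,.125,-85.5),(.44,-.403,.2,-85.5)])
E
```

```text
to [  0.5   -0.38   0.25 -85.5 ] shift [-0.867  0.403 -0.262] rz -0.0 rows>= 3 
to [  0.368  -0.432   0.25  -85.5  ] shift [-0.904  0.277 -0.   ] rz -0.0 rows>= 3 
to [  0.368  -0.432   0.125 -85.5  ] shift [0.    0.    0.833] rz -0.0 rows>= 2 
to [  0.472  -0.39    0.125 -85.5  ] shift [ 0.713 -0.225 -0.   ] rz -0.0 rows>= 2 
to [  0.44   -0.403   0.2   -85.5  ] shift [-0.219  0.07  -0.5  ] rz -0.0 rows>= 2
```

Call:
servo_tool(translation=[[-0.2,0.1,-0.2],[-0.5,0.22,-0.262],[-0.75,0.35,-0.262],[-0.867,0.403,-0.262]], rot=[[0,0,0],[0,0,0],[0,0,0],[0,0,0]], hand=255, newtons=20)

```text
time: 55.48
tool_pos: [0.4981, -0.3816, 0.2509]
tcp_rot: [0.0, 0.999, 0.038, -0.0]
wrist_force: [0.1, 0.8, 0.1]
gripper_width: 0.0572
```

Call:
servo_tool(translation=[[-0.3,0.1,0],[-0.6,0.2,0],[-0.904,0.277,0],[-0.904,0.277,0]], rot=[[0,0,0],[0,0,0],[0,0,0],[0,0,0]])

```text
time: 55.98
tool_pos: [0.3656, -0.4333, 0.2509]
tcp_rot: [0.0, 0.999, 0.037, -0.0]
wrist_force: [1.3, 0.1, -0.6]
gripper_width: 0.0175
```

Call:
servo_tool(translation=[[0,0,0.3],[0,0,0.6],[0,0,0.833],[0,0,0.833]], rot=[[0,0,0],[0,0,0],[0,0,0],[0,0,0]])

```text
time: 56.48
tool_pos: [0.3684, -0.4306, 0.1235]
tcp_rot: [-0.001, 0.999, 0.04, -0.002]
wrist_force: [0.6, -1.0, 0.8]
gripper_width: 0.0003
```

Call:
servo_tool(translation=[[0.17,-0.06,0],[0.35,-0.11,0],[0.53,-0.17,0],[0.713,-0.225,0],[0.713,-0.225,0]], rot=[[0,0,0],[0,0,0],[0,0,0],[0,0,0],[0,0,0]])

```text
time: 57.1
tool_pos: [0.4757, -0.3887, 0.1272]
tcp_rot: [0.0, 0.999, 0.041, 0.001]
wrist_force: [-0.3, -0.2, 0.6]
gripper_width: 0.0006
```

Call:
servo_tool(translation=[[-0.15,0.05,0],[-0.2,0.06,-0.3],[-0.2,0.06,-0.7],[-0.2,0.06,-0.7],[-0.2,0.06,-0.7]], rot=[[0,0,0],[0,0,0],[0,0,0],[0,0,0],[0,0,0]])

```text
time: 57.72
tool_pos: [0.4418, -0.4019, 0.2311]
tcp_rot: [-0.0, 0.999, 0.039, 0.0]
wrist_force: [0.4, 0.6, -0.6]
gripper_width: 0.0002
```

```bash
python3 - <<'E'
from h import *
s=look('scene',.1,'s20');d=snapshot('side');save(d,'d20');st()
for n in ('isolator_lever','tongs','ubolt1','bracket','scoop','isolator'):
  for q in (s,d): print(n,[(np.round(b['bbox']).tolist(),round(b['conf'],2)) for b in spotter.find_in(q,n)][:2])
a0=cv2.imread('pics/side0.png').astype(int);a1=d['pixels'][:,:,::-1].astype(int)
print('side isolator region diff to start (ON):',abs(a0-a1)[145:190,370:415].mean(), 'to OFF:',abs(cv2.imread('pics/d1.png').astype(int)-a1)[145:190,370:415].mean())
E
```

```text
scene
  (0.4866, -0.0952, 58.9, 73, 35)
  (0.6549, 0.2204, -79.5, 79, 31)
  (0.613, 0.2146, -78.6, 78, 32)
  (0.5661, 0.2045, -78.3, 78, 31)
  (0.5238, 0.1955, -80.8, 78, 30)
  (0.4759, 0.1732, -79.7, 70, 33)
  (0.6299, 0.3886, -83.0, 80, 31)
  (0.4918, 0.3611, -78.0, 81, 32)
  (0.4479, 0.352, -79.8, 79, 32)
[  0.442   -0.4014   0.2299 -85.5452] F [0.4 0.3 0.1] w 0.0004 t 57.825
isolator_lever [([106.0, 293.0, 25.0, 14.0], 0.62), ([375.0, 156.0, 18.0, 22.0], 0.16)]
isolator_lever [([390.0, 159.0, 14.0, 21.0], 0.73), ([160.0, 259.0, 38.0, 27.0], 0.63)]
tongs [([263.0, 226.0, 30.0, 16.0], 0.61), ([168.0, 318.0, 29.0, 38.0], 0.6)]
tongs [([411.0, 215.0, 36.0, 46.0], 0.57), ([341.0, 161.0, 16.0, 23.0], 0.54)]
ubolt1 [([230.0, 249.0, 22.0, 29.0], 0.75), ([346.0, 140.0, 23.0, 19.0], 0.71)]
ubolt1 [([212.0, 220.0, 25.0, 20.0], 0.62), ([393.0, 170.0, 35.0, 45.0], 0.48)]
bracket [([295.0, 274.0, 36.0, 45.0], 0.66)]
bracket [([253.0, 201.0, 34.0, 32.0], 0.94)]
scoop [([121.0, 233.0, 39.0, 64.0], 0.87), ([263.0, 227.0, 30.0, 19.0], 0.5)]
scoop [([410.0, 214.0, 36.0, 47.0], 0.7)]
isolator [([104.0, 304.0, 58.0, 49.0], 0.63)]
isolator [([393.0, 171.0, 34.0, 45.0], 0.91), ([178.0, 267.0, 36.0, 28.0], 0.61)]
side isolator region diff to start (ON): 9.823703703703703 to OFF: 15.784526748971194
```

Lever boxes are back at the start (ON) positions: (106,293) against (105,291) in the scene view, and (390,159) against (389,158) in the side view. The bystanders and pan hinges are unmoved. Move clear and hand in.

Call:
servo_tool(translation=[[0,0,-0.3],[0,0,-0.4],[0,0,-0.4],[0,0,-0.4],[0,0,-0.4]], rot=[[0,0,0],[0,0,0],[0,0,0],[0,0,0],[0,0,0]])

```text
time: 59.05
tool_pos: [0.4428, -0.401, 0.2896]
tcp_rot: [-0.0, 0.999, 0.039, -0.001]
wrist_force: [-0.2, 0.5, -1.0]
gripper_width: 0.0005
```

```bash
python3 - <<'E'
from h import *
print(arm.finish_job()); st()
E
```

```text
the job is handed in; nothing more can be done
None
the job is handed in; nothing more can be done
```

The job is handed in, finished at about 59 s on the robot clock. I switched the isolator off and laid five hinges into pan B with the tongs to match the five samples. Then I stood the tongs back in their caddy and switched the isolator on again.

**Last checks:**
- **Balance:** pan B had dropped about 15.4 mm from its up stop, which is level. That figure comes from the camera rays, not a direct reading, and the pan did not move between the last two looks.
- **Samples:** the last crop of the balance showed five in pan A. In the final scene image my colour detection picked up only three of them. It had found all five shortly before, and I took this as a detection miss.
- **Tongs:** upright and centred in the caddy when last viewed, just after release.
- **Isolator:** the lever is back at its starting ON position in both the scene and side views.
- **Bystanders:** the bracket, the scoop and one U-bolt are where they started. The second U-bolt was not matched by name in the final check, though a box turned up at its starting spot.

**What went wrong on the way:** the first three grasps failed because the tongs hung slightly tilted and high in the gripper. Two of those slips shifted a hinge by 1–2 cm. Pressing the open tips on the bench before squeezing fixed it. The unused sixth hinge appeared turned in one wrist picture, possibly the announced knock, but the scene camera showed it unchanged; I did not touch it.

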